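# Click the dripper post onto the pour-over stand

### The job

Put the pour-over stand together: lift the dripper post off its drying peg, slide its bell-mouthed end down over the stub of the stand with the ring out over the drip tray, then keep it pressed down gently on the springy collar and turn it slowly to and fro until the spring button pops out through the hole in the tube, and let go. Do not force it (never push or twist with more than about 30 N) and leave the pitcher, the tamper and the steel bin where they are.

Things in the scene. Friction and masses are not known exactly. Their poses are not given: they have to be found in the camera images.
- post: Loose upright steel tube, 155 mm tall, 0.2 to 0.3 kg, standing over the drying peg. Origin: on its axis at the bottom end, z up, x towards its ring and button hole. Tube 40 mm outside, 34 mm inside diameter, hollow from below for 66 mm. Bottom 9 mm: bell mouth, inner radius 22 mm at the end narrowing to 17 mm; outer radius 25 mm.
- post_grip (a point): Middle of the post's black square grip head, 36 x 36 mm, sides along the post's x and y, from 100 to 155 mm above the post's bottom (this point: 128 mm, on the axis). Take it from above, fingers on its two y faces.
- post_hole (a point): Button hole through the tube's wall on the post's +x side, 10 mm wide, 16 mm tall; this point is its centre, 20 mm above the post's bottom.
- post_ring (a point): Centre of the post's flat horizontal wire ring (42 mm outer radius, bar 8 mm thick), carried on an arm 80 mm above the post's bottom, 85 mm out along the post's +x.
- peg: Drying peg, fixed: grey plate 110 x 110 mm, 15 mm thick, with an upright peg of 24 mm diameter, its top 60 mm above the counter; the post stands loosely over it, its bottom on the plate. Origin: under the peg's axis at counter level. Lift the post 50 mm or more to clear it.
- stand: Pour-over stand, fixed: dark wooden foot 200 x 160 mm, 18 mm thick, with a steel drip tray. Origin: on the stub's axis at counter level, z up, x towards the tray (the foot reaches from x -50 to +150 mm).
- stub_top (a point): Centre of the top of the stand's stub, an upright fixed steel rod of 32 mm diameter, top 88 mm above the counter, the last 14 mm tapered to 18 mm. Clamped in by hand: its spring button faces the stand's +x only roughly, up to 0.75 rad to either side. The stub does not turn.
- button (a joint): How far the round-nosed spring button is pushed in (m). 0 = out: 8 mm thick, 5.5 mm proud of the stub, centre 50.5 mm above the counter. The bell mouth pushes it in (a few N): about 0.0045 under the tube's wall. It pops back to near 0 through the hole when the post's bottom is 28 to 34 mm above the counter and the hole faces it within about 0.08 rad; the post then can neither turn nor rise.
- collar (a joint): How far the black collar round the stub's foot (56 mm diameter, top 40 mm above the counter when free) is pressed down (m), 0 to 0.013. The post's bottom presses it: about 4 N at first, 9 N fully down, then a hard stop. A post let go without the button through its hole is pushed up a little again.
- pitcher: Bystander: steel milk pitcher with a handle, 84 mm wide, 100 mm tall. Origin under its centre.
- tamper: Bystander: steel coffee tamper, 58 mm wide, 85 mm tall. Origin under its centre.
- bin: Bystander: open steel bin, 150 x 130 mm, 90 mm tall. Origin under its centre.

How it is judged:
By the outcome, as a careful person would: the job done as asked, in the order asked, and still so for the second after the job is handed in, with the robot touching nothing.
It also fails if it takes over 72 s, if anything falls off the work surface, if the arm or the gripper's body presses on something with over 40 N, if the wrist force passes 120 N, or if a joint passes its speed limit or range.

### The arm

A 6-joint arm with a two-finger parallel gripper is mounted at the origin on the work surface. World frame = base frame: x ahead of the robot, y to its left, z up, the work surface at z = 0. Lengths are in m, angles in rad, forces in N, time in s.
With the tool pointing down it reaches from about 0.35 to 0.775 m from the base axis. Payload 7.3 kg.
Tool frame: the origin (TCP) lies midway between the tips of the shut fingers; the grasp point (between the pads) lies 19 mm behind it (ctrl.grasp_offset is the distance from the TCP to the grasp point, in m); z points along the fingers, y is the direction in which the jaws open and shut (so a half turn about z gives the same grasp; the last joint's range is limited). The gripper opens to 92 mm and grips with 3 to 60 N. Pads are 19 mm wide; open, the fingers measure 130 mm over their backs; the gripper's body (75 mm by 190 mm) begins 47 mm behind the grasp point.
Start: joints at [-1.419, 0.342, 1.524, -0, 1.275, -0.146], TCP at [0.154, -0.502, 0.227] pointing down, gripper open.
Joint ranges: [-2.53, 2.53], [-0.77, 2.02], [0.04, 2.7], [-1, 4.14], [0.28, 2.66], [-3.11, 3.11]. Speed limits (rad/s): [2.57, 2.57, 3.14, 3.14, 3.14, 3.14].

### API

Orientations are given as a unit quaternion [x, y, z, w].
In Python, from bench import ctrl, cams, ticket, spotter gives the robot as it stands. The module is installed in compiled form; this text tells all that it offers.
- The arm moves only by the shell command python3 -m inch 'ROWS' [OPENING] [FORCE]. ROWS is JSON, a list of rows, each a list of 2 entries, a list of its own where there are three numbers: the shift along the tool's x, y, z in mm, then the turn about the tool's z in degrees. In form: [[[dx, dy, dz], yaw], ...]. A call has 1 to 12 rows; each row shifts and turns the commanded pose from where the row before left it, along the tool's axes as they then stand; what a row does not reach is not made up. A row lasts 1/12 s, in which the tool goes at most 41.7 mm and 7.16 degrees, less where a joint would pass 70% of its speed; a pose out of reach is approached as far as the arm can. A call with a gripper value outside its range is refused whole. OPENING is the gripper command: -1 is shut, 1 is fully open, values between are in proportion, set as the call begins (- or left out, the last holds). The fingers move at their own pace and stop on an object; FORCE is the grip in N (left out, the last holds). Time passes only in rows, so rows that do not move let the fingers close. It gives the time, the measured TCP pose, the force and the opening at its end, in the units of the state.
- ctrl.get_obs(): the state, without advancing time (a new reading comes with each control period).
- cams.read_camera(name): name is "side" or "top" or "wrist"; returns the picture (480x640x3 uint8, red, green, blue); there is no depth.
- cams.calibration(name): a dict with "camera_matrix" (3x3 intrinsics, pixels), "R" (3x3) and "t" (3): a world point X has camera coordinates R X + t. Camera axes: x right, y down, z forward; pixel columns grow to the right and rows downward; lengths in m; the calibration is good to about 2 mm. A picture is of the moment at which its call begins: read the wrist's pose just before it. calibration takes no time and is no camera call; for the wrist camera it gives the pose at the moment of the call.
- ticket.finish_job(): hands the job in, once; it reports no verdict.
Trained networks look in the newest picture that a camera, given by its name, has taken for a name from the list of things; names that differ only in an ending like _2 or _b are one class to them, and where a whole thing is asked for, a point or a joint stands for the part that bears it (a point fixed in the world has none). Each returns a list of dicts, best first, with "confidence" (0 to 1); they miss things now and then, are a little off and sometimes report something else, mostly with a low value. They report only what shows in the picture. A call takes as long as a camera call.
- spotter.look_for(target, camera): "point" ([x, y, z] in m, in the coordinates of the camera as it stood for that picture, good to about 4 mm: the middle of the surface that is visible of it).
The state is a dict: "clock": time; "q": joint angles; "dq": joint speeds; "joint_torque": joint torques, N m; "tool_pos": TCP position; "orientation": TCP orientation; "wrist_force": force on the tool from outside, world axes, zero at the start; "ft_torque": the same for the moment, N m; "opening": finger opening in m.
Only numpy, scipy, OpenCV 4.12 (cv2) and the standard library are available. Lean on these libraries where they do the work, as an engineer would, in place of code of your own. Each camera call takes 0.05 s, during which the arm holds its last target.

## Working session

There is one attempt and no reset: what is moved stays moved. The work goes in short steps, Python scripts to look and compute and a shell command to move; the robot and the scene stay as the last step left them, time stands still between calls to the robot, and variables do not carry over. Pictures are saved under pics/ and viewed, and the job is handed in when it is done.

```bash
ls; mkdir -p pics; python3 - <<'E'
from bench import ctrl,cams,spotter
import cv2,numpy as np
o=ctrl.get_obs();print({k:np.round(v,3).tolist() for k,v in o.items()},ctrl.grasp_offset)
for c in ["top","side","wrist"]:
    cal=cams.calibration(c); im=cams.read_camera(c)
    cv2.imwrite(f"pics/{c}0.png",im[:,:,::-1])
    R=np.array(cal["R"]);t=np.array(cal["t"])
    print(c,np.round(cal["camera_matrix"],1).tolist(),np.round(-R.T@t,3))
    for n in ["post","post_grip","post_hole","post_ring","peg","stand","stub_top","button","collar"] if c!="wrist" else []:
        for d in spotter.look_for(n,c)[:2]:
            print(c,n,round(d["confidence"],2),np.round(R.T@(np.array(d["point"])-t),3))
print(ctrl.get_obs()["clock"])
E
```

```text
pics
{'clock': 0.0, 'q': [-1.419, 0.343, 1.525, -0.0, 1.275, -0.146], 'dq': [-0.001, 0.0, 0.0, -0.001, -0.001, 0.002], 'joint_torque': [0.001, -43.124, -24.422, 0.072, 0.056, -0.0], 'tool_pos': [0.154, -0.501, 0.226], 'orientation': [0.989, 0.148, -0.0, -0.001], 'wrist_force': [-0.722, -0.444, 0.583], 'ft_torque': [0.003, 0.033, 0.019], 'opening': 0.092} 0.0188
top [[433.4, 0.0, 316.7], [0.0, 433.4, 240.7], [0.0, 0.0, 1.0]] [ 5.660e-01 -1.000e-03  1.102e+00]
top post 0.68 [0.526 0.201 0.099]
top post_grip 0.8 [0.527 0.197 0.1  ]
top post_hole 0.95 [0.525 0.201 0.1  ]
top post_ring 0.59 [0.525 0.198 0.1  ]
top post_ring 0.41 [ 0.519 -0.161  0.024]
top peg 0.84 [0.512 0.197 0.021]
top stand 0.6 [ 0.52  -0.163  0.021]
top stub_top 0.33 [ 0.477 -0.174  0.041]
top collar 0.78 [ 0.477 -0.173  0.041]
side [[591.7, 0.0, 312.5], [0.0, 591.7, 248.6], [0.0, 0.0, 1.0]] [ 0.532 -1.276  0.892]
side post 0.79 [0.515 0.196 0.097]
side post_grip 0.67 [0.518 0.195 0.095]
side post_grip 0.21 [0.518 0.18  0.017]
side post_hole 0.77 [0.517 0.192 0.095]
side post_ring 0.62 [0.522 0.196 0.098]
side peg 0.61 [0.513 0.183 0.015]
side stand 0.95 [ 0.519 -0.195  0.02 ]
side stub_top 0.97 [ 0.52  -0.193  0.018]
side stub_top 0.3 [0.515 0.199 0.097]
side collar 0.71 [ 0.485 -0.195  0.041]
side collar 0.23 [ 0.773 -0.052  0.018]
wrist [[421.0, 0.0, 314.8], [0.0, 421.0, 238.7], [0.0, 0.0, 1.0]] [ 0.234 -0.477  0.385]
1.05
```

View pics/top0.png

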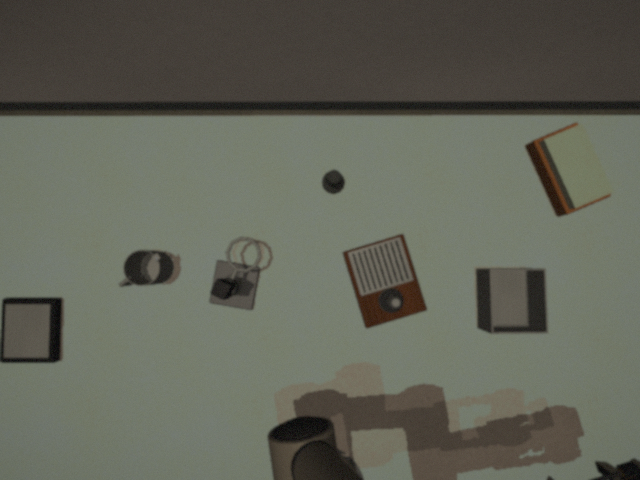

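View pics/side0.png

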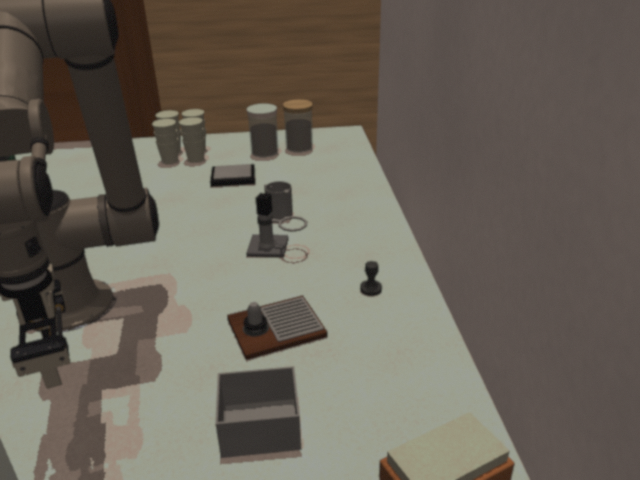

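View pics/wrist0.png

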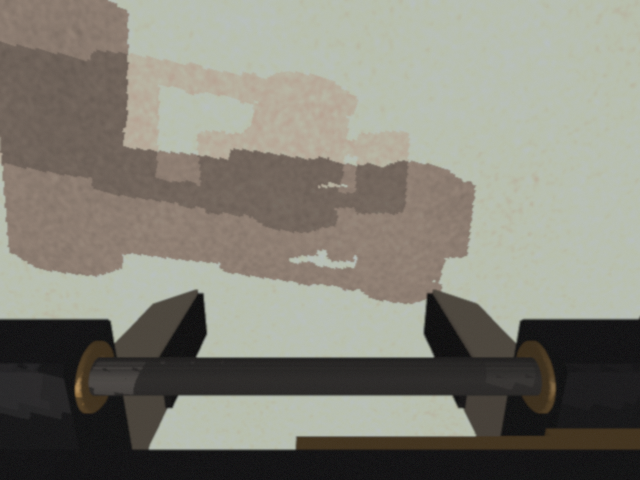

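```bash
python3 - <<'E'
import cv2,numpy as np
t=cv2.imread("pics/top0.png"); s=cv2.imread("pics/side0.png")
a=cv2.resize(t[225:325,195:295],(600,600)[::1],interpolation=3)
cv2.imwrite("pics/z1.png",cv2.convertScaleAbs(a,alpha=1.5))
a=cv2.resize(t[230:330,335:435],(600,600),interpolation=3)
cv2.imwrite("pics/z2.png",cv2.convertScaleAbs(a,alpha=1.5))
a=cv2.resize(s[180:360,220:400],(600,600),interpolation=3)
cv2.imwrite("pics/z3.png",cv2.convertScaleAbs(a,alpha=1.5))
E
```

```text
(no output)
```

View pics/z1.png

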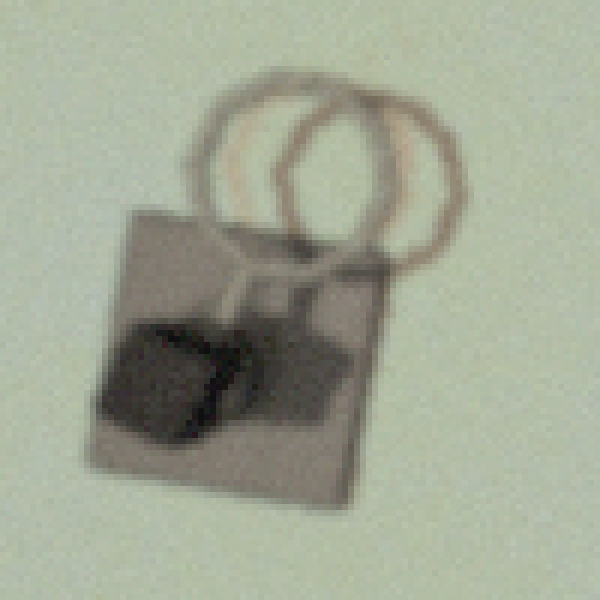

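View pics/z2.png

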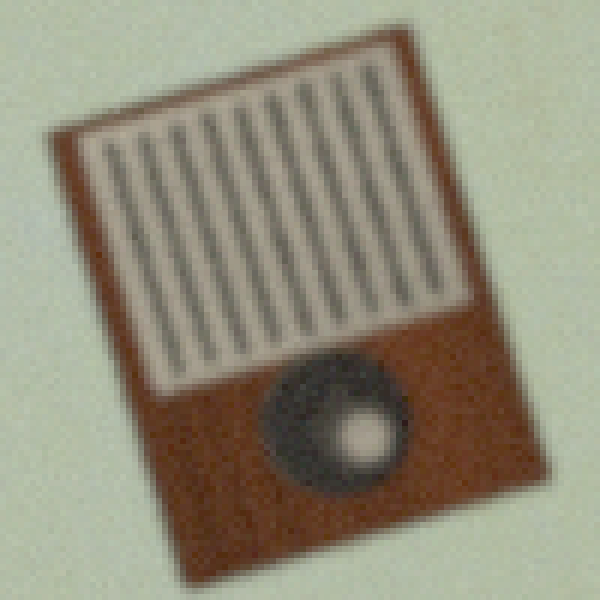

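View pics/z3.png

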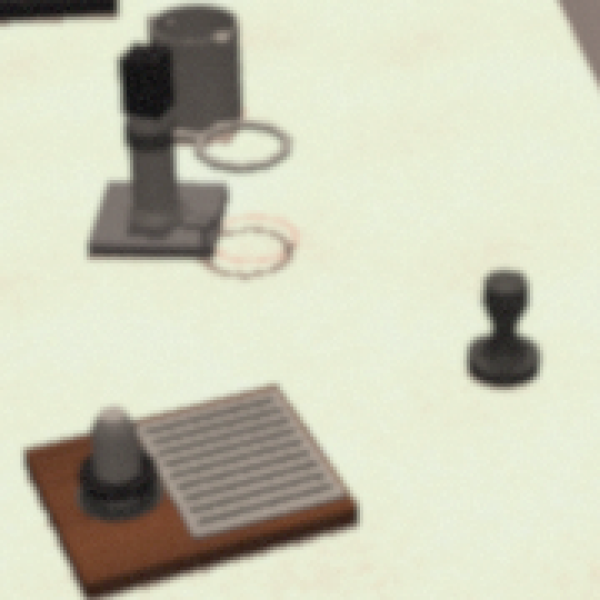

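```bash
cat > h.py <<'E'
from bench import ctrl,cams,spotter
import cv2,numpy as np
def dep(c,u,v,z,cal=None):
    cal=cal or cams.calibration(c)
    K=np.array(cal["camera_matrix"]);R=np.array(cal["R"]);t=np.array(cal["t"])
    d=R.T@np.linalg.inv(K)@np.array([u,v,1.]);o=-R.T@t
    return o+d*(z-o[2])/d[2]
def proj(c,X,cal=None):
    cal=cal or cams.calibration(c)
    K=np.array(cal["camera_matrix"]);R=np.array(cal["R"]);t=np.array(cal["t"])
    X=np.atleast_2d(X);p=(X@R.T+t)@K.T
    return p[:,:2]/p[:,2:]
def fr(org,yaw,P):
    c,s=np.cos(yaw),np.sin(yaw);P=np.atleast_2d(P)
    return np.c_[P[:,0]*c-P[:,1]*s+org[0],P[:,0]*s+P[:,1]*c+org[1],P[:,2]+org[2]]
def circ(r,z,cx=0,n=40):
    a=np.linspace(0,2*np.pi,n);return np.c_[cx+r*np.cos(a),r*np.sin(a),0*a+z]
def sq(h,z): return np.array([[h,h,z],[h,-h,z],[-h,-h,z],[-h,h,z],[h,h,z]])
def overlay(im,c,curves,crop,k,cal=None):
    x0,y0,x1,y1=crop
    a=cv2.resize(im[y0:y1,x0:x1],None,fx=k,fy=k,interpolation=3)
    for P,col in curves:
        p=((proj(c,P,cal)-[x0,y0]+.5)*k).astype(int)
        cv2.polylines(a,[p.reshape(-1,1,2)],False,col,1)
    return a
E
python3 - <<'E'
from h import *
def z1(x,y,z): return dep("top",195+x/6-.5,225+y/6-.5,z)
def z2(x,y,z): return dep("top",335+x/6-.5,230+y/6-.5,z)
pl=np.array([z1(*p,.015) for p in [(132,212),(392,245),(350,508),(88,465)]])
ring=z1(295,170,.095)
print("plate",pl.round(4),pl.mean(0).round(4)); print("ring",ring.round(4))
d=ring-pl.mean(0);print("post yaw",np.arctan2(d[1],d[0]),np.hypot(d[0],d[1]))
ft=np.array([z2(*p,.018) for p in [(48,130),(412,25),(550,480),(190,587)]])
print("foot",ft.round(4))
c=ft.mean(0); x=(ft[0]+ft[1]-ft[2]-ft[3])/2; yaw=np.arctan2(x[1],x[0])
print(yaw,np.linalg.norm(x)); org=c-0.05*np.array([np.cos(yaw),np.sin(yaw),0]);print("stand",org)
print("stubtop",z2(370,437,.088), "collar",z2(337,422,.04))
pm=pl.mean(0);py=np.arctan2(d[1],d[0])
P=[];o=(pm[0],pm[1],.015)
for z in (.1,.155):P.append((fr(o,py,sq(.018,z)),(0,0,255)))
P.append((fr(o,py,circ(.042,.08,.085)),(0,255,0)));P.append((fr(o,py,sq(.055,0)),(255,0,0)))
s=(org[0],org[1],0)
S=[(fr(s,yaw,np.array([[-.05,-.08,.018],[.15,-.08,.018],[.15,.08,.018],[-.05,.08,.018],[-.05,-.08,.018]])),(255,0,0)),(fr(s,yaw,circ(.009,.088)),(0,0,255)),(fr(s,yaw,circ(.016,.074)),(0,0,255)),(fr(s,yaw,circ(.028,.04)),(0,255,0))]
t=cv2.imread("pics/top0.png");sd=cv2.imread("pics/side0.png")
A=np.hstack([overlay(t,"top",P,(195,225,275,325),5),overlay(t,"top",S,(345,230,425,330),5)])
cv2.imwrite("pics/o1.png",A)
B=overlay(sd,"side",P+S,(220,180,400,360),3)
cv2.imwrite("pics/o2.png",B)
E
```

```text
plate [[0.5742 0.257  0.015 ]
 [0.5605 0.148  0.015 ]
 [0.4514 0.1647 0.015 ]
 [0.469  0.274  0.015 ]] [0.5138 0.2109 0.015 ]
ring [0.59   0.1749 0.095 ]
post yaw -0.44165037224675596 0.08424271810578811
foot [[ 0.596  -0.059   0.018 ]
 [ 0.6399 -0.211   0.018 ]
 [ 0.4514 -0.2661  0.018 ]
 [ 0.4073 -0.1172  0.018 ]]
0.2918439187249222 0.19693405865854316
stand [ 0.47579496 -0.17771713  0.018     ]
stubtop [ 0.47528136 -0.17963489  0.088     ] collar [ 0.47700781 -0.17476784  0.04      ]
```

View pics/o1.png

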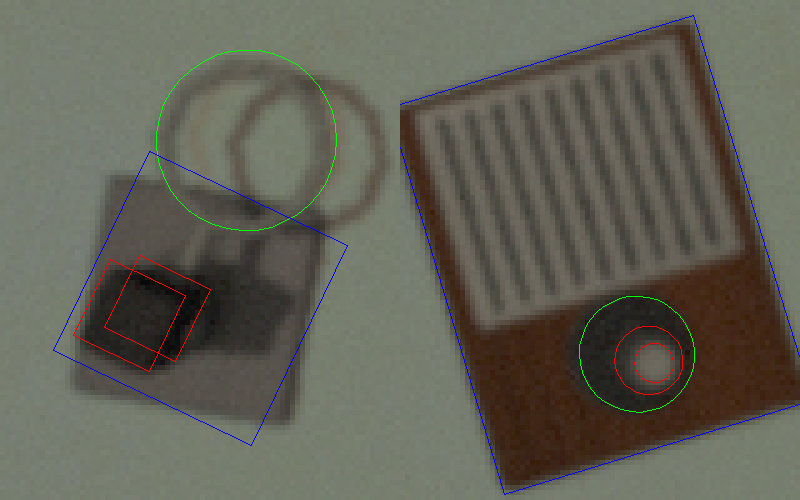

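View pics/o2.png

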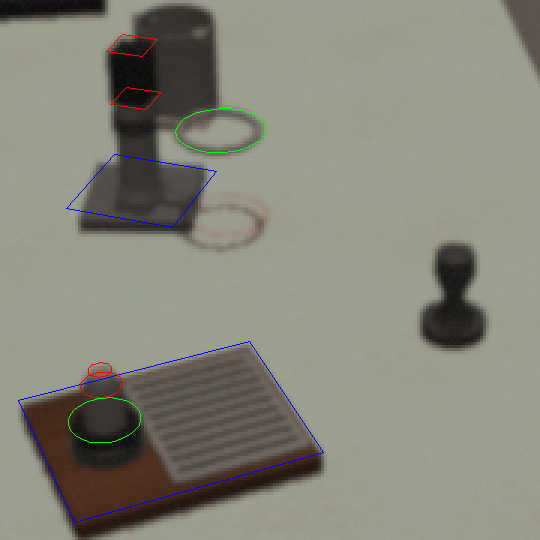

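```bash
python3 - <<'E'
from h import *
cal=cams.calibration("wrist");R=np.array(cal["R"]);t=np.array(cal["t"])
o=ctrl.get_obs();from scipy.spatial.transform import Rotation as Ro
T=Ro.from_quat(o["orientation"]).as_matrix()
print("cam pos in tool",T.T@(-R.T@t-o["tool_pos"]));print("cam axes in tool",(T.T@R.T).round(3))
# desired
for nm,p,yaw in [("stand",(0.4760,-0.178),0.29),("post",(.513,.211),-.44)]:
    y0=np.arctan2(T[1,0],T[0,0]);print(nm,"tool-frame shift mm",T.T@(np.array([*p,o["tool_pos"][2]])-o["tool_pos"])*1000,"yaw deg",-np.degrees(yaw-y0))
E
```

```text
cam pos in tool [ 0.08349517 -0.00028425 -0.1579884 ]
cam axes in tool [[-0.    -0.952 -0.307]
 [ 1.    -0.     0.   ]
 [-0.    -0.307  0.952]]
stand tool-frame shift mm [ 4.02808616e+02 -2.15211460e+02 -1.94044575e-02] yaw deg 0.44320805508766353
post tool-frame shift mm [ 5.52296234e+02 -5.76242554e+02 -4.51019617e-02] yaw deg 42.26912709963776
```

```bash
python3 -m inch '[[[33,-17,0],0],[[33,-17,0],0],[[33,-17,0],0],[[33,-17,0],0],[[33,-17,0],0],[[33,-17,0],0],[[33,-17,0],0],[[33,-17,0],0],[[33,-17,0],0],[[33,-17,0],0],[[33,-17,0],0],[[33,-17,0],0]]' 1
python3 -m inch '[[[20,-11,0],0.4],[[0,0,0],0],[[0,0,0],0]]'
python3 - <<'E'
from h import *
cal=cams.calibration("wrist");im=cams.read_camera("wrist")
cv2.imwrite("pics/w1.png",im[:,:,::-1])
import pickle;pickle.dump(cal,open("w1.pkl","wb"))
R=np.array(cal["R"]);t=np.array(cal["t"])
for n in ["stub_top","button","collar","stand"]:
    for d in spotter.look_for(n,"wrist")[:2]:
        p=R.T@(np.array(d["point"])-t);print(n,round(d["confidence"],2),p.round(4),proj("wrist",p,cal).round(0))
E
```

```text
clock: 2.05
tool_pos: [0.4739, -0.1891, 0.2269]
orientation: [0.989, 0.148, 0.0, 0.0]
wrist_force: [0.3, -0.0, -0.0]
opening: 0.0922
clock: 2.3
tool_pos: [0.4891, -0.1734, 0.2265]
orientation: [0.989, 0.146, -0.0, 0.0]
wrist_force: [0.0, 0.2, -0.6]
opening: 0.0919
stub_top 0.83 [ 0.5372 -0.1569  0.0226] [[313. 143.]]
button 0.56 [ 0.4912 -0.1719  0.0558] [[314. 209.]]
collar 0.58 [ 0.4823 -0.1726  0.0364] [[312. 213.]]
stand 0.79 [ 0.5354 -0.1618  0.0191] [[318. 147.]]
```

View pics/w1.png

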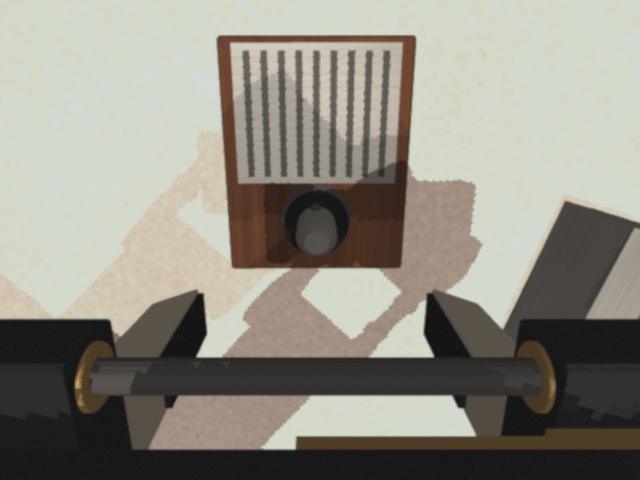

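```bash
python3 - <<'E'
from h import *
import pickle
cal=pickle.load(open("w1.pkl","rb"));im=cv2.imread("pics/w1.png")
# foot top corners
ft=np.array([dep("wrist",u,v,.018,cal) for u,v in [(219,38),(414,38),(401,266),(233,266)]])
c=ft.mean(0);x=(ft[0]+ft[1]-ft[2]-ft[3])/2;yaw=np.arctan2(x[1],x[0]);print(ft.round(4),yaw,np.linalg.norm(x))
org=c-.05*np.array([np.cos(yaw),np.sin(yaw),0]);print(org)
s=(org[0],org[1],0)
S=[(fr(s,yaw,np.array([[-.05,-.08,.018],[.15,-.08,.018],[.15,.08,.018],[-.05,.08,.018],[-.05,-.08,.018]])),(255,0,0)),(fr(s,yaw,circ(.009,.088)),(0,0,255)),(fr(s,yaw,circ(.016,.074)),(0,0,255)),(fr(s,yaw,circ(.028,.04)),(0,255,0))]
cv2.imwrite("pics/o3.png",cv2.convertScaleAbs(overlay(im,"wrist",[],(260,170,370,275),7,cal),alpha=2,beta=20))
cv2.imwrite("pics/o4.png",cv2.convertScaleAbs(overlay(im,"wrist",S,(210,30,420,275),3,cal),alpha=1.3,beta=20))
E
```

```text
[[ 0.5935 -0.0622  0.018 ]
 [ 0.6382 -0.2102  0.018 ]
 [ 0.4531 -0.2681  0.018 ]
 [ 0.4077 -0.1178  0.018 ]] 0.29700093094253194 0.19400292973881522
[ 0.47530988 -0.17920272  0.018     ]
```

View pics/o3.png

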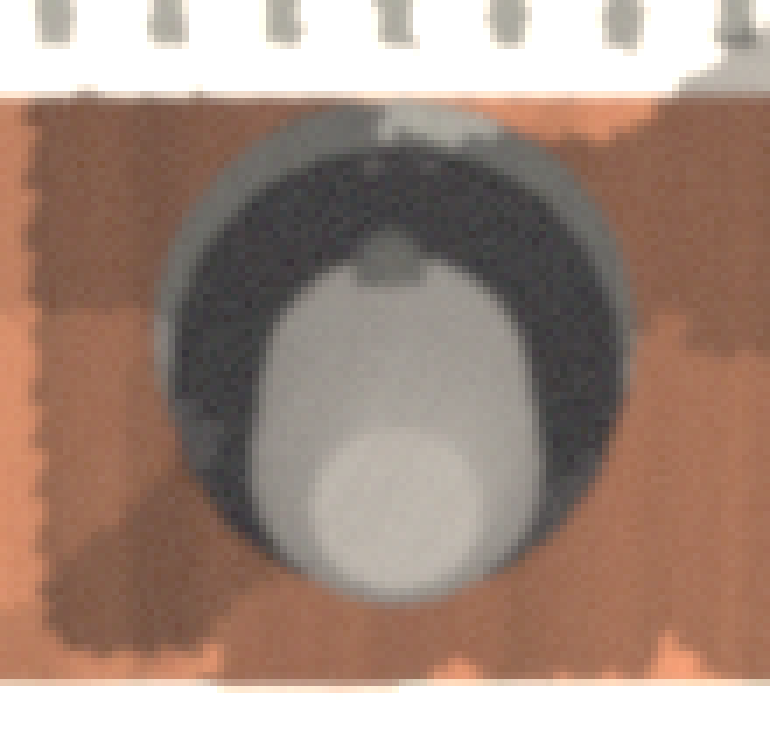

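View pics/o4.png

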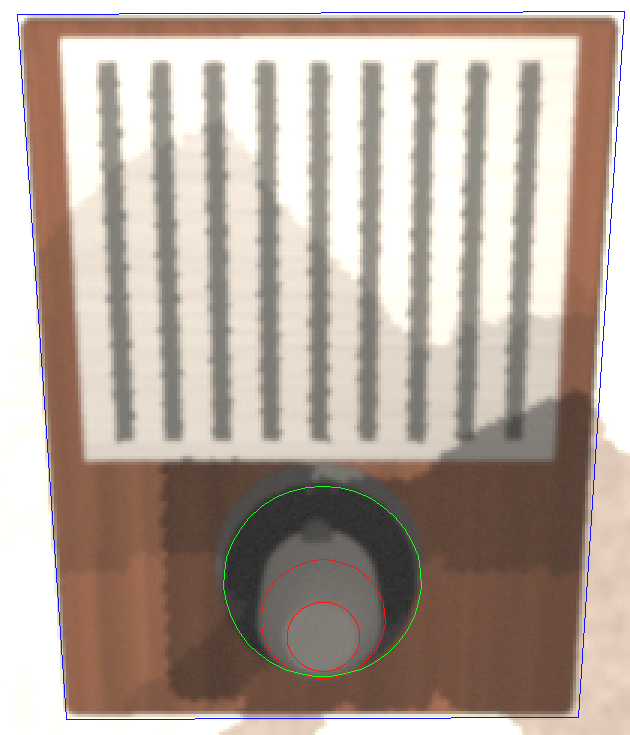

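```bash
python3 - <<'E'
from h import *
import pickle
cal=pickle.load(open("w1.pkl","rb"))
st=dep("wrist",260+395/7-.5,170+508/7-.5,.088,cal);print("stubtop",st.round(4))
co=dep("wrist",260+398/7-.5,170+372/7-.5,.04,cal);print("collar",co.round(4))
o=ctrl.get_obs();print(o["tool_pos"],o["orientation"])
for y in (0,.1,.2,.3,.4,.5,.6):
    b=np.array([st[0]+.021*np.cos(y),st[1]+.021*np.sin(y),.0505]);p=proj("wrist",b,cal)[0]
    print(y,((p+.5-[260,170])*7).round(0))
E
```

```text
stubtop [ 0.4749 -0.1783  0.088 ]
collar [ 0.4764 -0.1783  0.04  ]
[ 0.48803011 -0.17527373  0.22682151] [ 9.89566366e-01  1.44077719e-01 -3.08688794e-05  1.34480982e-04]
0 [447. 242.]
0.1 [429. 237.]
0.2 [411. 235.]
0.3 [393. 234.]
0.4 [375. 235.]
0.5 [357. 238.]
0.6 [340. 242.]
```

```bash
python3 -m inch '[[[11,-30,-7],0],[[11,-30,-7],0],[[11,-30,-7],0],[[11,-30,-7],0],[[11,-30,-7],0],[[11,-30,-7],0],[[11,-30,-7],0],[[11,-30,-7],0],[[11,-30,-7],0],[[11,-30,-7],0],[[11,-30,0],0],[[12,-32,0],0]]' 1
python3 -m inch '[[[0,0,0],6],[[0,0,0],6],[[0,0,0],6],[[0,0,0],6],[[0,0,0],6],[[0,0,0],6],[[0,0,0],6],[[0,0,0],0],[[0,0,0],0],[[0,0,0],0]]'
python3 - <<'E'
from h import *
cal=cams.calibration("wrist");im=cams.read_camera("wrist")
cv2.imwrite("pics/w2.png",im[:,:,::-1])
import pickle;pickle.dump(cal,open("w2.pkl","wb"))
R=np.array(cal["R"]);t=np.array(cal["t"])
for n in ["post","post_grip","post_ring","peg"]:
    for d in spotter.look_for(n,"wrist")[:2]:
        p=R.T@(np.array(d["point"])-t);print(n,round(d["confidence"],2),p.round(4),proj("wrist",p,cal).round(0))
E
```

```text
clock: 3.55
tool_pos: [0.5125, 0.211, 0.2975]
orientation: [0.99, 0.144, 0.001, 0.0]
wrist_force: [0.9, -0.2, 0.1]
opening: 0.0918
clock: 4.38
tool_pos: [0.5124, 0.2101, 0.2967]
orientation: [0.976, -0.218, 0.0, 0.0]
wrist_force: [0.0, -0.2, -0.2]
opening: 0.0918
post 0.67 [0.5292 0.203  0.0999] [[314. 183.]]
post_ring 0.59 [0.5327 0.2023 0.0989] [[313. 179.]]
peg 0.84 [0.522  0.2018 0.0151] [[318. 174.]]
```

View pics/w2.png

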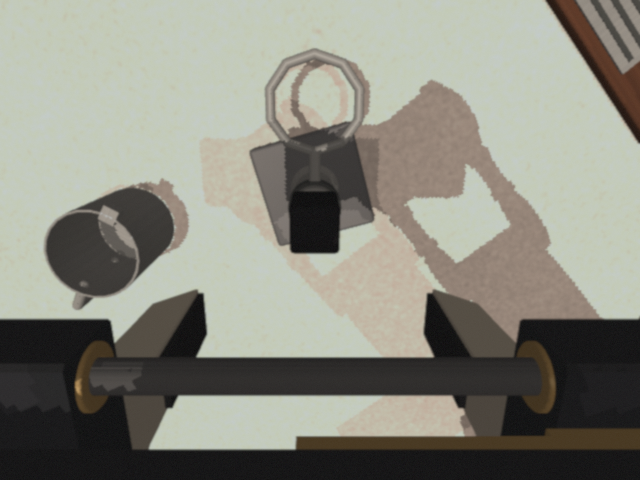

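```bash
python3 - <<'E'
from h import *
import pickle
from scipy.optimize import least_squares
cal=pickle.load(open("w2.pkl","rb"));im=cv2.imread("pics/w2.png")
rg=dep("wrist",314,99,.095,cal);print("ring",rg)
hd=dep("wrist",(291+339)/2,253,.170,cal);print("head near edge mid",hd)
y=-.44
for y,o in [(-.43,None)]:
    yaw=y
    o=(hd[0]+.018*np.cos(yaw),hd[1]+.018*np.sin(yaw),.015);d=rg-np.array(o);print(o,"yaw",np.arctan2(d[1],d[0]),np.hypot(d[0],d[1]))
    yaw=np.arctan2(d[1],d[0])
P=[(fr(o,yaw,sq(.018,z)),(0,0,255)) for z in (.1,.155)]+[(fr(o,yaw,circ(.042,.08,.085)),(0,255,0))]
cv2.imwrite("pics/o5.png",cv2.convertScaleAbs(overlay(im,"wrist",P,(240,40,390,265),3,cal),alpha=1.8,beta=30))
print(ctrl.get_obs()["tool_pos"],ctrl.get_obs()["orientation"])
E
```

```text
ring [0.59069544 0.17404649 0.095     ]
head near edge mid [0.49478065 0.21831274 0.17      ]
(np.float64(0.5111420339677482), np.float64(0.2108090635514893), 0.015) yaw -0.4328803372637834 0.0876369261697158
[0.51229763 0.21057634 0.29670275] [ 9.75737867e-01 -2.18942032e-01  2.62576130e-05  3.45055030e-05]
```

View pics/o5.png

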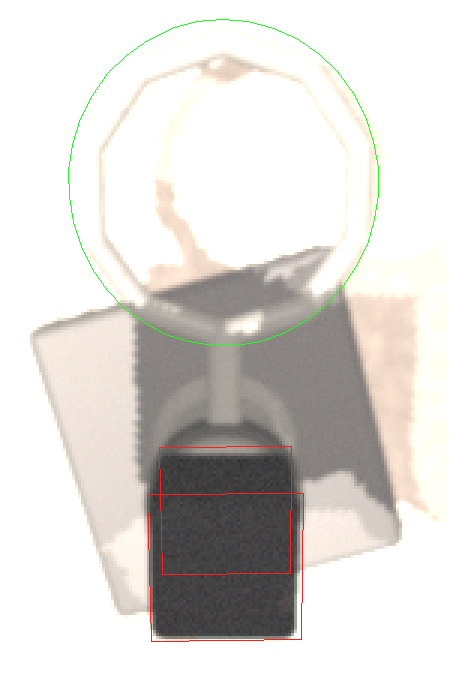

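```bash
python3 -m inch '[[[0,0,20],0],[[0,0,20],0],[[0,0,20],0],[[0,0,20],0],[[0,0,20],0],[[0,0,20],0],[[0,0,20],0],[[0,0,17],0],[[0,0,10],0],[[0,0,6],0],[[0,0,0],0],[[0,0,0],0]]' 1
python3 -m inch '[[[0,0,0],0],[[0,0,0],0],[[0,0,0],0],[[0,0,0],0],[[0,0,0],0],[[0,0,0],0],[[0,0,0],0],[[0,0,0],0],[[0,0,0],0],[[0,0,0],0]]' -1 40
python3 - <<'E'
from h import *
cal=cams.calibration("wrist");im=cams.read_camera("wrist")
cv2.imwrite("pics/w3.png",im[:,:,::-1])
o=ctrl.get_obs();print(o["tool_pos"],o["wrist_force"],o["ft_torque"])
E
```

```text
clock: 5.63
tool_pos: [0.5127, 0.2107, 0.1242]
orientation: [0.976, -0.219, 0.0, -0.0]
wrist_force: [0.8, 0.0, -0.3]
opening: 0.0918
clock: 6.47
tool_pos: [0.5123, 0.2106, 0.1237]
orientation: [0.976, -0.219, -0.0, 0.0]
wrist_force: [0.3, 0.1, -0.3]
opening: 0.036
[0.51225952 0.21057496 0.12365171] [ 0.93033861 -0.08981451  0.59646358] [-0.01908523  0.04912047 -0.05277831]
```

View pics/w3.png

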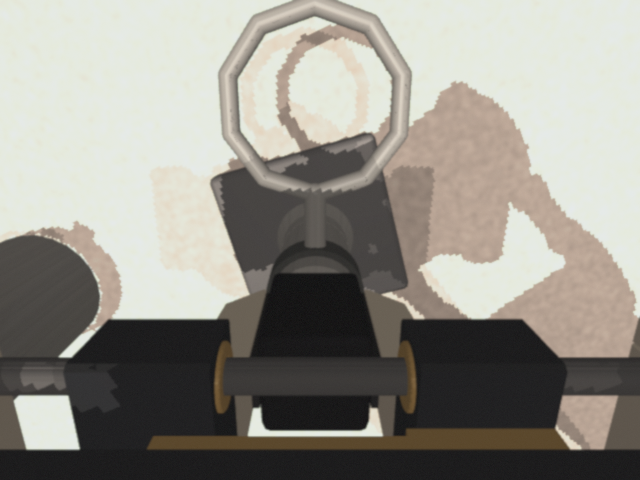

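```bash
python3 - <<'E'
from h import *
o=ctrl.get_obs();cal=cams.calibration("wrist")
T=np.array([[np.cos(-.4415),np.sin(-.4415)],[np.sin(-.4415),-np.cos(-.4415)]])
# ring: outer extremes at mid-height ; left 219 right 411 top 0 bottom 192
for u,v in [(315,95),(219,95),(411,95),(315,0),(315,192)]:
    p=dep("wrist",u,v,.095,cal);print(T.T@(p[:2]-o["tool_pos"][:2]))
E
python3 -m inch '[[[0,0,-4],0],[[0,0,-8],0],[[0,0,-15],0],[[0,0,-15],0],[[0,0,-15],0],[[0,0,-15],0],[[0,0,-15],0],[[0,0,-15],0],[[0,0,-10],0],[[0,0,-3],0],[[0,0,0],0],[[0,0,0],0]]'
```

```text
[0.08644959 0.00017298]
[ 0.08648984 -0.04011415]
[0.08640935 0.04045271]
[0.12185507 0.00020402]
[0.04515212 0.00013677]
clock: 7.52
tool_pos: [0.5119, 0.2105, 0.2381]
orientation: [0.976, -0.219, -0.0, 0.0]
wrist_force: [0.1, 0.5, -2.1]
opening: 0.0356
```

```bash
python3 -m inch '[[[0,0,0],-3],[[0,0,0],-5],[[0,0,0],-6],[[0,0,0],-6],[[0,0,0],-5],[[0,0,0],-3],[[0,0,0],0]]'
python3 -m inch '[[[-1,10,0],0],[[-3,20,0],0],[[-4,28,0],0],[[-5,36,0],0],[[-5,38,0],0],[[-6,38,0],0],[[-6,38,0],0],[[-6,38,0],0],[[-6,36,0],0],[[-6,32,0],0],[[-5,28,0],0],[[-2,24,0],0]]'
python3 -m inch '[[[0,14,0],0],[[0,7,0],0],[[0,0,0],0],[[0,0,0],0],[[0,0,0],0],[[0,0,0],0]]'
python3 - <<'E'
from h import *
for c in ("wrist","side"):
    im=cams.read_camera(c);cv2.imwrite(f"pics/{c}4.png",im[:,:,::-1])
o=ctrl.get_obs();print(o["tool_pos"],o["orientation"],o["wrist_force"],o["ft_torque"])
E
```

```text
clock: 8.1
tool_pos: [0.5118, 0.2105, 0.2374]
orientation: [1.0, 0.024, -0.001, 0.0]
wrist_force: [-0.3, 0.8, -2.4]
opening: 0.0357
clock: 9.1
tool_pos: [0.4729, -0.1601, 0.2384]
orientation: [1.0, 0.021, -0.001, 0.0]
wrist_force: [1.0, 1.5, -2.1]
opening: 0.036
clock: 9.6
tool_pos: [0.4755, -0.1772, 0.2387]
orientation: [1.0, 0.024, -0.0, -0.0]
wrist_force: [0.6, 0.3, -3.0]
opening: 0.0363
[ 0.47547836 -0.17751078  0.23880585] [9.99712841e-01 2.39631929e-02 4.13252282e-05 2.58304663e-06] [-0.14048005  0.04835079 -2.83238813] [-0.01345879  0.01120021  0.02084731]
```

View pics/wrist4.png

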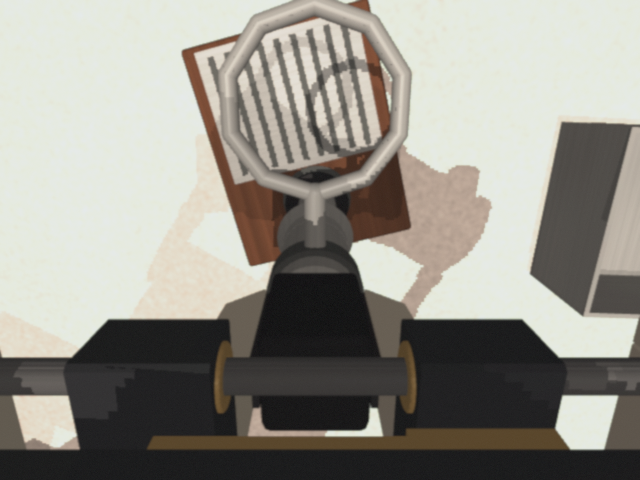

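View pics/side4.png

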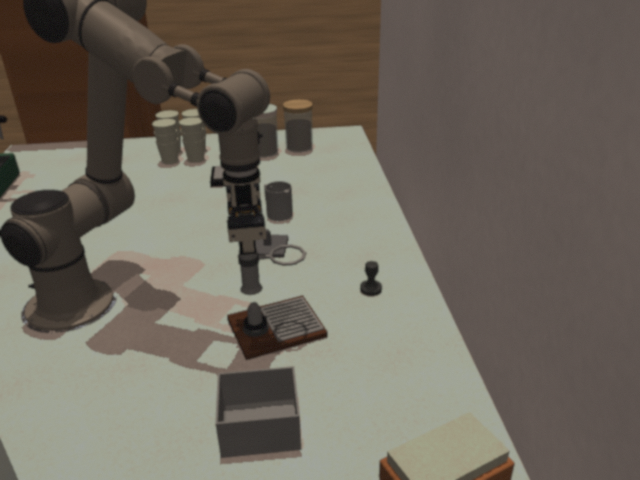

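```bash
python3 - <<'E'
from h import *
im=cv2.imread("pics/side4.png")
x,y=.4755,-.1775
o=(x,y,.130)
C=[(fr(o,.047,circ(.025,0)),(0,0,255)),(fr(o,.047,circ(.020,.09)),(0,0,255)),(fr(o,.047,circ(.042,.08,.085)),(0,255,0)),(fr((.475,-.1785,0),0,circ(.009,.088)),(255,255,0)),(fr((.475,-.1785,0),0,circ(.028,.04)),(255,0,255))]
cv2.imwrite("pics/o6.png",cv2.convertScaleAbs(overlay(im,"side",C,(210,220,340,350),5),alpha=1.6))
E
```

```text
(no output)
```

View pics/o6.png

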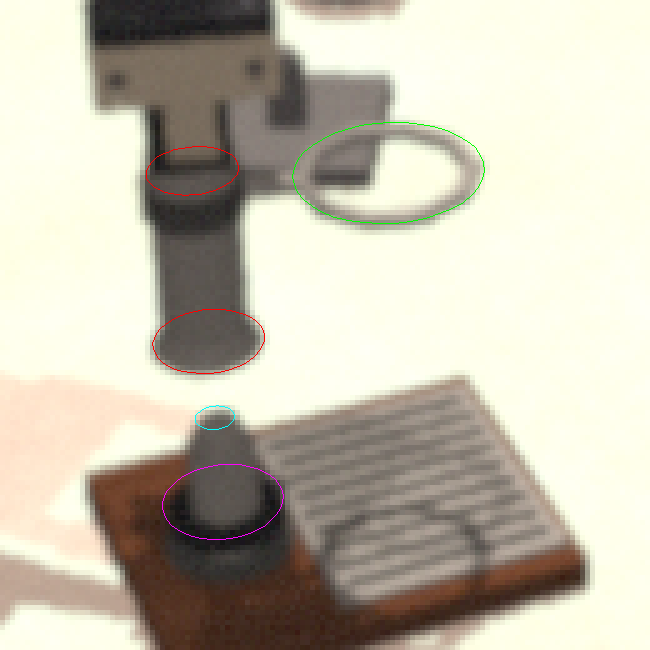

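```bash
python3 -m inch '[[[1,1,5],0],[[0,0,10],0],[[0,0,10],0],[[0,0,10],0],[[0,0,6],0],[[0,0,3],0],[[0,0,3],0],[[0,0,3],0],[[0,0,3],0],[[0,0,2],0],[[0,0,0],0],[[0,0,0],0]]'
python3 -c "
from bench import ctrl;o=ctrl.get_obs();print(o['tool_pos'],o['wrist_force'],o['ft_torque'])"
```

```text
clock: 10.7
tool_pos: [0.4764, -0.1795, 0.1838]
orientation: [1.0, 0.023, 0.0, 0.0]
wrist_force: [-0.3, 0.4, -2.0]
opening: 0.0358
[ 0.47639685 -0.17949223  0.18378046] [-0.3113185   0.35614016 -1.98401777] [-0.01528812 -0.00260828 -0.04332443]
```

Bottom at ~0.075, no contact force. Continue in small steps.

```bash
python3 -m inch '[[[0,0,2],0],[[0,0,2],0],[[0,0,2],0],[[0,0,2],0],[[0,0,0],0],[[0,0,0],0]]'
python3 - <<'E'
from h import *
im=cams.read_camera("side");cv2.imwrite("pics/side5.png",cv2.resize(im[220:350,210:340,::-1],None,fx=4,fy=4))
o=ctrl.get_obs();print(o['tool_pos'],o['wrist_force'],o['ft_torque'])
E
```

```text
clock: 11.2
tool_pos: [0.4763, -0.1794, 0.1756]
orientation: [1.0, 0.023, -0.0, -0.0]
wrist_force: [0.3, 0.3, -2.8]
opening: 0.0358
[ 0.47638408 -0.17948321  0.17568621] [ 1.19438496 -0.02964003 -2.23838058] [ 0.01031608 -0.02781851 -0.01534846]
```

View pics/side5.png

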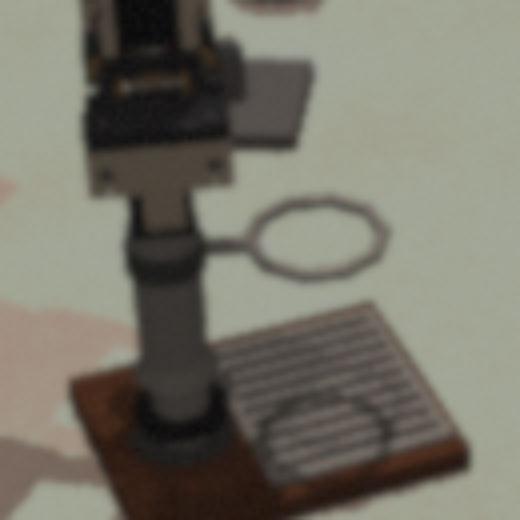

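```bash
python3 -m inch '[[[0,0,2],0],[[0,0,2],0],[[0,0,0],0],[[0,0,0],0]]'
python3 -m inch '[[[0,0,2],0],[[0,0,2],0],[[0,0,2],0],[[0,0,0],0],[[0,0,0],0]]'
python3 - <<'E'
from h import *
o=ctrl.get_obs();print(o['tool_pos'],o['wrist_force'],o['ft_torque'])
E
```

```text
clock: 11.58
tool_pos: [0.4763, -0.1794, 0.1715]
orientation: [1.0, 0.023, -0.0, -0.0]
wrist_force: [-0.1, 0.5, -1.7]
opening: 0.0361
clock: 12.0
tool_pos: [0.4763, -0.1794, 0.1655]
orientation: [1.0, 0.023, -0.0, -0.0]
wrist_force: [0.9, 0.4, -3.0]
opening: 0.0358
[ 0.47630857 -0.17935403  0.16547516] [ 0.86407132  0.35507125 -2.96972647] [ 0.20903037 -0.14106021  0.02889041]
```

```bash
python3 -m inch '[[[0,0,2],0],[[0,0,1.5],0],[[0,0,1.5],0],[[0,0,0],0],[[0,0,0],0]]'
python3 -c "
from bench import ctrl;o=ctrl.get_obs();print(o['tool_pos'],o['wrist_force'],o['ft_torque'])"
python3 -m inch '[[[0,0,2],0],[[0,0,1.5],0],[[0,0,1.5],0],[[0,0,0],0],[[0,0,0],0]]'
python3 -c "
from bench import ctrl;o=ctrl.get_obs();print(o['tool_pos'],o['wrist_force'],o['ft_torque'])"
```

```text
clock: 12.42
tool_pos: [0.4764, -0.1794, 0.1606]
orientation: [1.0, 0.023, -0.0, -0.0]
wrist_force: [-0.1, 1.3, -3.1]
opening: 0.0356
[ 0.47637664 -0.17941361  0.16057109] [-0.10171105  1.31392538 -3.0641273 ] [ 0.13848288 -0.2664093  -0.00874559]
clock: 12.83
tool_pos: [0.4768, -0.1796, 0.1558]
orientation: [1.0, 0.023, 0.001, 0.0]
wrist_force: [2.2, 0.8, -2.3]
opening: 0.0359
[ 0.47681989 -0.17960983  0.15582932] [ 2.20861717  0.76331389 -2.28683764] [ 0.11095814 -0.70143242 -0.07740189]
```

```bash
python3 -m inch '[[[0,0,2],0],[[0,0,2],0],[[0,0,2],0],[[0,0,1],0],[[0,0,0],0],[[0,0,0],0]]'
python3 -c "
from bench import ctrl;o=ctrl.get_obs();print(o['tool_pos'],o['wrist_force'],o['ft_torque'])"
python3 -m inch '[[[0,0,1],0],[[0,0,1],0],[[0,0,1],0],[[0,0,1],0],[[0,0,0],0],[[0,0,0],0]]'
python3 -c "
from bench import ctrl;o=ctrl.get_obs();print(o['tool_pos'],o['wrist_force'],o['ft_torque'])"
```

```text
clock: 13.33
tool_pos: [0.4767, -0.1796, 0.1487]
orientation: [1.0, 0.023, 0.0, 0.0]
wrist_force: [4.8, 0.6, -2.1]
opening: 0.036
[ 0.47668977 -0.17960575  0.14868554] [ 4.77017353  0.5799792  -2.12303386] [ 0.16258882 -1.2385118  -0.00152566]
clock: 13.83
tool_pos: [0.4766, -0.1795, 0.1447]
orientation: [1.0, 0.023, 0.0, 0.0]
wrist_force: [5.5, 1.5, 0.8]
opening: 0.0357
[ 0.47663524 -0.17954378  0.14471441] [5.46007714 1.52295494 0.77629162] [ 0.15238048 -1.3116781   0.09091601]
```

```bash
python3 -m inch '[[[0.5,0,1],0],[[0,0,1],0],[[0,0,1],0],[[0,0,1],0],[[0,0,0.5],0],[[0,0,0],0],[[0,0,0],0]]'
python3 -c "
from bench import ctrl;o=ctrl.get_obs();print(o['tool_pos'],o['wrist_force'],o['ft_torque'])"
```

```text
clock: 14.42
tool_pos: [0.4768, -0.1795, 0.1402]
orientation: [1.0, 0.023, -0.0, 0.0]
wrist_force: [3.4, 0.1, 3.5]
opening: 0.0358
[ 0.47684226 -0.17953654  0.14023091] [3.41930646 0.07614314 3.48035869] [ 0.06308422 -0.89711186  0.01155124]
```

```bash
python3 -m inch '[[[0,0,0],-0.8],[[0,0,0],-0.8],[[0,0,0],-0.8],[[0,0,0],-0.8],[[0,0,0],-0.8],[[0,0,0],-0.8],[[0,0,0],-0.8],[[0,0,0],-0.8],[[0,0,0],-0.8],[[0,0,0],-0.8],[[0,0,0],0]]'
python3 -c "
from bench import ctrl;o=ctrl.get_obs();print(o['tool_pos'],o['orientation'],o['wrist_force'],o['ft_torque'])"
python3 -m inch '[[[0,0,0],-0.8],[[0,0,0],-0.8],[[0,0,0],-0.8],[[0,0,0],0],[[0,0,0],0]]'
python3 -c "
from bench import ctrl;o=ctrl.get_obs();print(o['tool_pos'],o['orientation'],o['wrist_force'],o['ft_torque'])"
```

```text
clock: 15.33
tool_pos: [0.4766, -0.1793, 0.1401]
orientation: [0.996, 0.093, -0.0, -0.0]
wrist_force: [2.5, 2.7, 5.2]
opening: 0.0359
[ 0.47664585 -0.17925624  0.14008549] [ 9.95619334e-01  9.34987645e-02 -2.89989081e-04 -1.97995609e-04] [2.48606551 2.67907477 5.20628974] [ 0.71605228 -0.5566479  -0.00953213]
clock: 15.75
tool_pos: [0.4767, -0.1793, 0.1401]
orientation: [0.993, 0.114, -0.0, -0.0]
wrist_force: [1.3, 3.4, 4.7]
opening: 0.0359
[ 0.4766667  -0.17928194  0.14011166] [ 9.93498101e-01  1.13848312e-01 -2.53413333e-04 -1.41805697e-04] [1.30321822 3.36517345 4.70772528] [ 0.8024138  -0.37820637  0.02447825]
```

```bash
for i in 1; do :; done; python3 -m inch '[[[0,0,0],-0.8],[[0,0,0],-0.8],[[0,0,0],0],[[0,0,0],0]]'
python3 -c "
from bench import ctrl;o=ctrl.get_obs();print(o['orientation'][1]*2,o['wrist_force'],o['ft_torque'])"
python3 -m inch '[[[0,0,0],-0.8],[[0,0,0],-0.8],[[0,0,0],0],[[0,0,0],0]]'
python3 -c "
from bench import ctrl;o=ctrl.get_obs();print(o['orientation'][1]*2,o['wrist_force'],o['ft_torque'])"
python3 -m inch '[[[0,0,0],-0.8],[[0,0,0],-0.8],[[0,0,0],0],[[0,0,0],0]]'
python3 -c "
from bench import ctrl;o=ctrl.get_obs();print(o['orientation'][1]*2,o['wrist_force'],o['ft_torque'])"
```

```text
clock: 16.08
tool_pos: [0.4767, -0.1793, 0.1402]
orientation: [0.992, 0.128, -0.0, -0.0]
wrist_force: [0.2, 3.4, 5.4]
opening: 0.0355
0.25539664740590023 [0.17911473 3.38592028 5.37605521] [ 0.93072788 -0.38399885  0.02540585]
clock: 16.42
tool_pos: [0.4768, -0.1793, 0.1402]
orientation: [0.99, 0.142, -0.0, -0.0]
wrist_force: [0.3, 3.5, 4.7]
opening: 0.0359
0.28307148409391597 [0.28775641 3.49808534 4.70995424] [ 0.90427158 -0.2732251  -0.09454356]
clock: 16.75
tool_pos: [0.4769, -0.1793, 0.1402]
orientation: [0.988, 0.155, 0.0, -0.0]
wrist_force: [2.1, 4.5, 4.6]
opening: 0.036
0.310616104406702 [2.1176653  4.53206859 4.64832731] [ 1.05531751 -0.36952748 -0.06437199]
```

```bash
python3 -m inch '[[[0,0,0],-0.8],[[0,0,0],-0.8],[[0,0,0],0],[[0,0,0],0]]'
python3 -c "
from bench import ctrl;o=ctrl.get_obs();print(o['orientation'][1]*2,o['wrist_force'],o['ft_torque'])"
python3 -m inch '[[[0,0,0],-0.8],[[0,0,0],-0.8],[[0,0,0],0],[[0,0,0],0]]'
python3 -c "
from bench import ctrl;o=ctrl.get_obs();print(o['orientation'][1]*2,o['wrist_force'],o['ft_torque'])"
```

```text
clock: 17.08
tool_pos: [0.4769, -0.1794, 0.1402]
orientation: [0.986, 0.169, 0.0, -0.0]
wrist_force: [1.4, 4.3, 5.5]
opening: 0.036
0.3381522500493959 [1.43460565 4.29377081 5.48436802] [ 1.24482486 -0.38106108 -0.09723098]
clock: 17.42
tool_pos: [0.4769, -0.1793, 0.1402]
orientation: [0.983, 0.183, 0.0, -0.0]
wrist_force: [1.4, 5.1, 4.3]
opening: 0.0358
0.365595619388309 [1.44652125 5.12675635 4.25287002] [ 1.25579122 -0.42945946 -0.04912966]
```

```bash
python3 -m inch '[[[0,0,0],-0.8],[[0,0,0],-0.8],[[0,0,0],0],[[0,0,0],0]]'
python3 -c "
from bench import ctrl;o=ctrl.get_obs();print(o['orientation'][1]*2,o['wrist_force'],o['ft_torque'])"
python3 -m inch '[[[0,0,0],-0.8],[[0,0,0],-0.8],[[0,0,0],0],[[0,0,0],0]]'
python3 - <<'E'
from h import *
o=ctrl.get_obs();print(o['orientation'][1]*2,o['wrist_force'],o['ft_torque'])
im=cams.read_camera("wrist");cv2.imwrite("pics/w6.png",im[:,:,::-1])
im=cams.read_camera("side");cv2.imwrite("pics/s6.png",cv2.convertScaleAbs(cv2.resize(im[220:350,210:340,::-1],None,fx=4.5,fy=4.5,interpolation=3),alpha=1.7))
E
```

```text
clock: 17.75
tool_pos: [0.4769, -0.1792, 0.1402]
orientation: [0.981, 0.196, 0.0, -0.0]
wrist_force: [1.4, 4.3, 4.7]
opening: 0.036
0.39293496948361795 [1.351268   4.29849479 4.73991059] [ 1.28214938 -0.44308307 -0.09769641]
clock: 18.08
tool_pos: [0.4769, -0.1792, 0.1402]
orientation: [0.978, 0.21, 0.0, -0.0]
wrist_force: [2.1, 5.1, 4.8]
opening: 0.0357
0.4203238559745613 [2.05709597 5.1460903  4.83967736] [ 1.30962918 -0.42312386 -0.13977107]
```

View pics/w6.png

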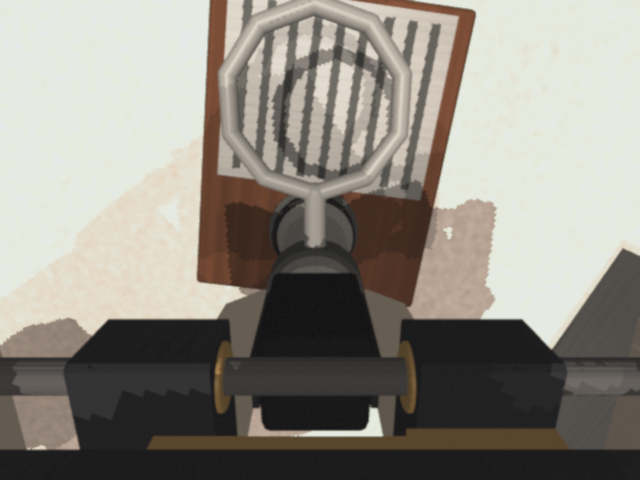

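View pics/s6.png

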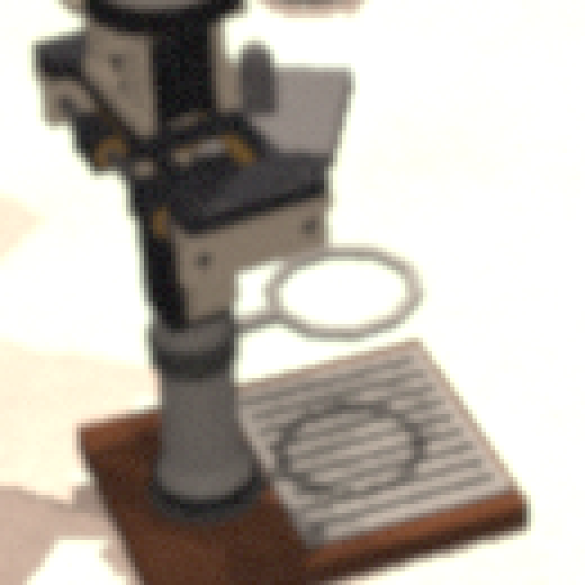

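```bash
cat > st.py <<'E'
from bench import ctrl
import numpy as np
o=ctrl.get_obs();print(round(o['clock'],2),"yaw",round(2*np.arctan2(o['orientation'][1],o['orientation'][0]),4),np.round(o['tool_pos'],4),np.round(o['wrist_force'],1),np.round(o['ft_torque'],2))
E
python3 -m inch '[[[0.5,-0.4,0],0],[[0,0,0],0],[[0,0,0],0]]' >/dev/null; python3 st.py
python3 -m inch '[[[0,0,0],0.6],[[0,0,0],0.6],[[0,0,0],0.6],[[0,0,0],0.6],[[0,0,0],0]]'>/dev/null; python3 st.py
python3 -m inch '[[[0,0,0],0.6],[[0,0,0],0.6],[[0,0,0],0.6],[[0,0,0],0.6],[[0,0,0],0]]'>/dev/null; python3 st.py
```

```text
18.43 yaw 0.4236 [ 0.477  -0.1791  0.1402] [-0.2  3.1  4.7] [ 0.78 -0.13 -0.13]
18.85 yaw 0.3816 [ 0.4769 -0.1791  0.1402] [0.4 2.9 5.9] [ 0.84 -0.03  0.05]
19.27 yaw 0.3391 [ 0.4769 -0.1791  0.1402] [-2.1  1.4  4.9] [0.54 0.27 0.08]
```

```bash

python3 -m inch '[[[0,0,0],0.6],[[0,0,0],0.6],[[0,0,0],0.6],[[0,0,0],0.6],[[0,0,0],0]]'>/dev/null; python3 st.py
python3 -m inch '[[[0,0,0],0.6],[[0,0,0],0.6],[[0,0,0],0.6],[[0,0,0],0.6],[[0,0,0],0]]'>/dev/null; python3 st.py
python3 -m inch '[[[0,0,0],0.6],[[0,0,0],0.6],[[0,0,0],0.6],[[0,0,0],0.6],[[0,0,0],0]]'>/dev/null; python3 st.py
```

```text
19.68 yaw 0.2969 [ 0.4771 -0.1791  0.1402] [-1.1  0.4  5.1] [0.19 0.34 0.12]
20.1 yaw 0.2551 [ 0.4772 -0.1788  0.1402] [-1.3  0.8  5.2] [0.34 0.31 0.13]
20.52 yaw 0.2131 [ 0.4772 -0.1785  0.1401] [-0.5  3.1  3.9] [0.89 0.14 0.08]
```

```bash

for r in 1; do python3 -m inch '[[[0,0,1],0],[[0,0,1],0],[[0,0,0],0],[[0,0,0],0]]'>/dev/null; python3 st.py; done
python3 -m inch '[[[0,0,1],0],[[0,0,0],0],[[0,0,0],0]]'>/dev/null; python3 st.py
python3 -m inch '[[[0,0,1],0],[[0,0,0],0],[[0,0,0],0]]'>/dev/null; python3 st.py
```

```text
20.85 yaw 0.2139 [ 0.4772 -0.1785  0.1381] [-0.1  3.2  4.6] [1.   0.06 0.14]
21.1 yaw 0.2139 [ 0.4772 -0.1786  0.1371] [-0.   3.7  4.3] [1.04 0.06 0.13]
21.35 yaw 0.2139 [ 0.4772 -0.1785  0.1362] [-1.2  4.5  4.6] [1.15 0.14 0.13]
```

```bash

python3 -m inch '[[[0,0,1],0],[[0,0,0],0],[[0,0,0],0]]'>/dev/null; python3 st.py
python3 -m inch '[[[0,0,1],0],[[0,0,0],0],[[0,0,0],0]]'>/dev/null; python3 st.py
```

```text
21.6 yaw 0.2139 [ 0.4772 -0.1786  0.1355] [-0.   4.6  7.3] [1.22 0.35 0.15]
21.85 yaw 0.214 [ 0.4773 -0.1785  0.1354] [-2.5  5.9 15.9] [1.55 0.82 0.12]
```

```bash

python3 -m inch '[[[0,0,-2],0],[[0,0,-2],0],[[0,0,-1],0],[[0,0,0],-0.4],[[0,0,0],-0.4],[[0,0,0],-0.4],[[0,0,0],-0.4],[[0,0,0],-0.4]]'>/dev/null; python3 st.py
for i in 1; do python3 -m inch '[[[0,0,0],-0.3],[[0,0,0],-0.3],[[0,0,0],-0.3],[[0,0,0],0],[[0,0,0],0]]'>/dev/null; python3 st.py;done
python3 -m inch '[[[0,0,0],-0.3],[[0,0,0],-0.3],[[0,0,0],-0.3],[[0,0,0],0],[[0,0,0],0]]'>/dev/null; python3 st.py
python3 -m inch '[[[0,0,0],-0.3],[[0,0,0],-0.3],[[0,0,0],-0.3],[[0,0,0],0],[[0,0,0],0]]'>/dev/null; python3 st.py
```

```text
22.52 yaw 0.2487 [ 0.4772 -0.1788  0.1393] [-1.1  3.5  5.6] [ 1.04  0.13 -0.1 ]
22.93 yaw 0.2642 [ 0.4773 -0.1789  0.1393] [-1.5  2.8  5.4] [ 1.01  0.05 -0.1 ]
23.35 yaw 0.2799 [ 0.4773 -0.179   0.1393] [-0.6  2.3  5.7] [ 0.84  0.07 -0.05]
23.77 yaw 0.2955 [ 0.4774 -0.1791  0.1393] [-0.7  3.   5.4] [ 0.83  0.03 -0.1 ]
```

```bash
python3 - <<'E'
from h import *
im=cams.read_camera("wrist");cv2.imwrite("pics/w7.png",im[:,:,::-1])
cal=cams.calibration("wrist")
for d in spotter.look_for("post_hole","wrist")[:2]+spotter.look_for("button","wrist")[:2]:
    R=np.array(cal["R"]);t=np.array(cal["t"]);p=R.T@(np.array(d["point"])-t);print(d["confidence"],p.round(4),proj("wrist",p,cal))
cv2.imwrite("pics/w7z.png",cv2.convertScaleAbs(cv2.resize(im[180:280,250:380,::-1],None,fx=6,fy=6,interpolation=3),alpha=2.5))
E
```

```text
0.82 [ 0.4924 -0.1653  0.1116] [[296.43604433 249.15969558]]
0.57 [ 0.4852 -0.159   0.0297] [[289.38800692 215.04788259]]
```

View pics/w7z.png

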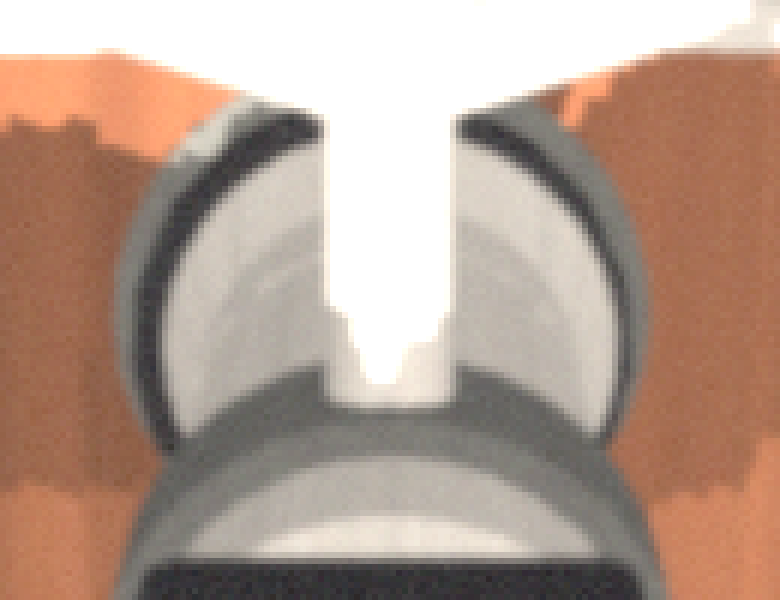

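```bash

python3 -m inch '[[[0,0,0],-0.6],[[0,0,0],-0.6],[[0,0,0],-0.6],[[0,0,0],-0.6],[[0,0,0],-0.6],[[0,0,0],-0.6],[[0,0,0],0]]'>/dev/null; python3 st.py
python3 -m inch '[[[0,0,0],-0.6],[[0,0,0],-0.6],[[0,0,0],-0.6],[[0,0,0],-0.6],[[0,0,0],-0.6],[[0,0,0],-0.6],[[0,0,0],0]]'>/dev/null; python3 st.py
python3 -m inch '[[[0,0,0],-0.8],[[0,0,0],-0.8],[[0,0,0],-0.8],[[0,0,0],-0.8],[[0,0,0],-0.8],[[0,0,0],-0.8],[[0,0,0],0]]'>/dev/null; python3 st.py
```

```text
24.5 yaw 0.3587 [ 0.4775 -0.179   0.1393] [1.1 2.9 5.6] [ 0.91 -0.04 -0.15]
25.08 yaw 0.4216 [ 0.4775 -0.1789  0.1393] [1.3 4.1 5.8] [ 1.   -0.04 -0.07]
25.67 yaw 0.5054 [ 0.4775 -0.1788  0.1393] [-0.1  4.3  5.5] [ 1.09 -0.06 -0.13]
```

```bash

python3 -m inch '[[[0,0,0],-0.8],[[0,0,0],-0.8],[[0,0,0],-0.8],[[0,0,0],-0.8],[[0,0,0],-0.8],[[0,0,0],-0.8],[[0,0,0],0]]'>/dev/null; python3 st.py
python3 -m inch '[[[0,0,0],-0.8],[[0,0,0],-0.8],[[0,0,0],-0.8],[[0,0,0],-0.8],[[0,0,0],-0.8],[[0,0,0],-0.8],[[0,0,0],0]]'>/dev/null; python3 st.py
python3 -m inch '[[[0,0,0],-0.8],[[0,0,0],-0.8],[[0,0,0],-0.8],[[0,0,0],-0.8],[[0,0,0],-0.8],[[0,0,0],-0.8],[[0,0,0],0]]'>/dev/null; python3 st.py
```

```text
26.25 yaw 0.5893 [ 0.4776 -0.1786  0.1393] [1.5 5.5 5. ] [ 1.28 -0.25 -0.19]
26.83 yaw 0.6732 [ 0.4774 -0.1784  0.1393] [0.6 5.4 5.6] [ 1.45 -0.18 -0.18]
27.42 yaw 0.7569 [ 0.4773 -0.1782  0.1392] [-0.1  6.5  5.9] [ 1.55 -0.16 -0.09]
```

```bash
python3 - <<'E'
from h import *
im=cams.read_camera("wrist");cv2.imwrite("pics/w8.png",im[:,:,::-1])
im=cams.read_camera("side");cv2.imwrite("pics/s8.png",cv2.convertScaleAbs(cv2.resize(im[240:350,210:340,::-1],None,fx=6,fy=6,interpolation=3),alpha=2.2))
E
```

```text
(no output)
```

View pics/w8.png

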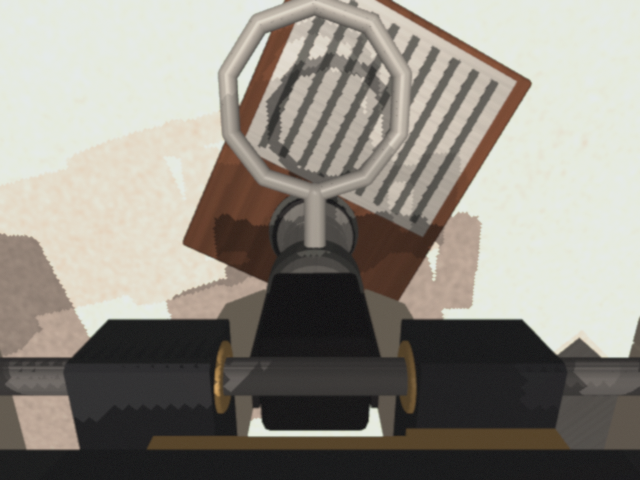

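View pics/s8.png

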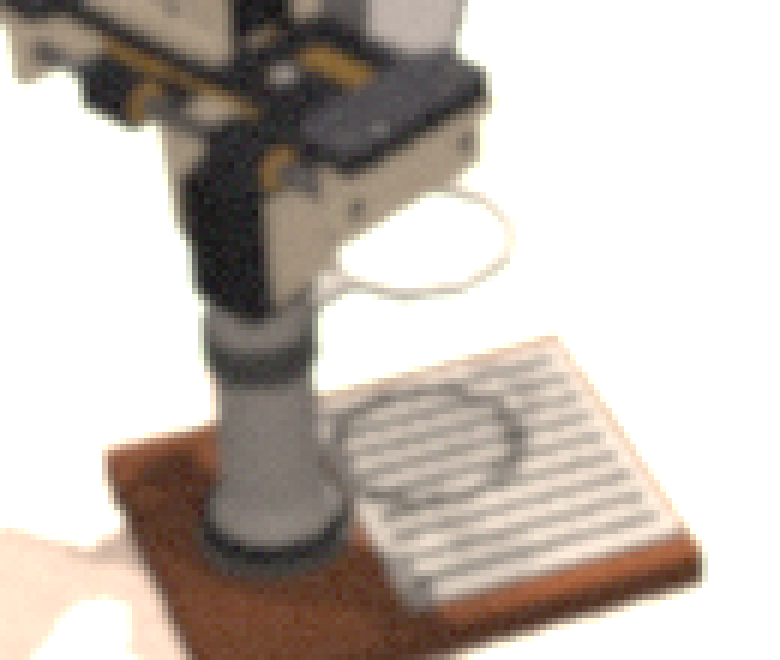

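```bash

python3 -m inch '[[[0.5,-0.6,0],0],[[0,0.02,0],1.2],[[0,0.03,0],1.2],[[0,0.03,0],1.2],[[0,0.03,0],1.2],[[0,0.03,0],1.2],[[0,0.03,0],1.2],[[0,0.03,0],1.2],[[0,0.03,0],1.2],[[0,0.03,0],1.2],[[0,0.03,0],1.2],[[0,0.03,0],1.2]]'>/dev/null; python3 st.py
python3 -m inch '[[[0,0.03,0],1.2],[[0,0.02,0],1.2],[[0,0.02,0],1.2],[[0,0.02,0],1.2],[[0,0.02,0],1],[[0,0.02,0],1],[[0,0,0],0]]'>/dev/null; python3 st.py

```

```text
28.52 yaw 0.5244 [ 0.4772 -0.1789  0.1393] [-0.3  1.6  5.2] [0.52 0.23 0.12]
29.1 yaw 0.4059 [ 0.4771 -0.179   0.1392] [-0.8  2.   5.5] [0.56 0.32 0.1 ]
```

```bash

python3 -m inch '[[[-0.1,-0.6,0],0],[[0,0.01,0],0.5],[[0,0.01,0],0.5],[[0,0.01,0],0.5],[[0,0.01,0],0.5],[[0,0,0],0]]'>/dev/null; python3 st.py
python3 -m inch '[[[0,0.01,0],0.5],[[0,0.01,0],0.5],[[0,0.01,0],0.5],[[0,0,0],0],[[0,0,0],0]]'>/dev/null; python3 st.py
python3 -m inch '[[[0,0.01,0],0.5],[[0,0.01,0],0.5],[[0,0.01,0],0.5],[[0,0,0],0],[[0,0,0],0]]'>/dev/null; python3 st.py
python3 -m inch '[[[0,0.01,0],0.5],[[0,0.01,0],0.5],[[0,0.01,0],0.5],[[0,0,0],0],[[0,0,0],0]]'>/dev/null; python3 st.py
python3 -m inch '[[[0,0.01,0],0.5],[[0,0.01,0],0.5],[[0,0.01,0],0.5],[[0,0,0],0],[[0,0,0],0]]'>/dev/null; python3 st.py

```

```text
29.6 yaw 0.3716 [ 0.477  -0.1789  0.1394] [-0.5  0.5  5.3] [0.21 0.23 0.13]
30.02 yaw 0.3457 [ 0.477  -0.1789  0.1394] [-1.   0.   5.2] [0.14 0.31 0.08]
30.43 yaw 0.3196 [ 0.477  -0.1789  0.1394] [0.1 0.6 5.8] [0.13 0.28 0.06]
30.85 yaw 0.2934 [ 0.477  -0.179   0.1394] [-1.3  1.   4.7] [0.15 0.29 0.13]
31.27 yaw 0.2673 [ 0.477  -0.1788  0.1394] [-1.2  1.1  4.6] [0.33 0.26 0.14]
```

```bash

python3 -m inch '[[[0,0.02,0],1],[[0,0.02,0],1],[[0,0.02,0],1],[[0,0.02,0],1],[[0,0.02,0],1],[[0,0.02,0],1],[[0,0.02,0],1],[[0,0.02,0],1],[[0,0,0],0]]'>/dev/null; python3 st.py
python3 -m inch '[[[0,0.02,0],0.8],[[0,0.02,0],0.8],[[0,0.02,0],0.8],[[0,0.02,0],0.8],[[0,0.02,0],0.8],[[0,0.02,0],0.8],[[0,0,0],0]]'>/dev/null; python3 st.py
python3 -m inch '[[[0,0.02,0],0.8],[[0,0.02,0],0.8],[[0,0.02,0],0.8],[[0,0.02,0],0.8],[[0,0.02,0],0.8],[[0,0.02,0],0.8],[[0,0,0],0]]'>/dev/null; python3 st.py

```

```text
32.02 yaw 0.1266 [ 0.4768 -0.1776  0.139 ] [-0.9  5.   5.6] [1.44 0.08 0.13]
32.6 yaw 0.0428 [ 0.4775 -0.1782  0.1393] [1.1 3.5 5.9] [ 1.21 -0.26  0.07]
33.18 yaw -0.0407 [ 0.4778 -0.1788  0.1395] [2.5 2.2 5.9] [ 0.84 -0.37  0.05]
```

```bash

python3 -m inch '[[[0,-0.02,0],-1],[[0,-0.02,0],-1],[[0,-0.02,0],-1],[[0,-0.02,0],-1],[[0,0,0],0]]'>/dev/null; python3 st.py
python3 -m inch '[[[0,-0.02,0],-1],[[0,-0.02,0],-1],[[0,0,0],0]]'>/dev/null; python3 st.py
python3 -m inch '[[[0,-0.02,0],-1],[[0,-0.02,0],-1],[[0,0,0],0]]'>/dev/null; python3 st.py
python3 -m inch '[[[0,-0.02,0],-1],[[0,-0.02,0],-1],[[0,0,0],0]]'>/dev/null; python3 st.py
python3 -m inch '[[[0,-0.02,0],-1],[[0,-0.02,0],-1],[[0,0,0],0]]'>/dev/null; python3 st.py

```

```text
33.6 yaw 0.0305 [ 0.4779 -0.1787  0.1395] [1.3 2.7 5.9] [ 0.81 -0.41 -0.04]
33.85 yaw 0.0655 [ 0.4779 -0.1787  0.1395] [1.4 3.2 4.6] [ 0.81 -0.38 -0.01]
34.1 yaw 0.1003 [ 0.4779 -0.1787  0.1395] [2.1 1.9 5.7] [ 0.79 -0.43 -0.01]
34.35 yaw 0.1352 [ 0.478  -0.1787  0.1396] [2.  2.3 5.5] [ 0.81 -0.46 -0.03]
34.6 yaw 0.1701 [ 0.478  -0.1787  0.1396] [1.1 2.6 5.5] [ 0.74 -0.46 -0.07]
```

```bash
python3 - <<'E'
from h import *
im=cams.read_camera("wrist");cv2.imwrite("pics/w9.png",im[:,:,::-1])
E
```

```text
(no output)
```

View pics/w9.png

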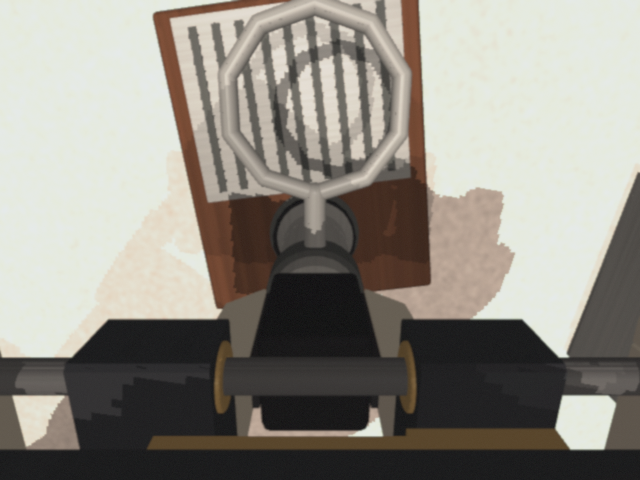

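```bash

python3 -m inch '[[[0.6,-0.7,0],0],[[0,0,0],0],[[0,0,0],0]]'>/dev/null; python3 st.py
python3 -m inch '[[[0,-0.01,0],-0.5],[[0,-0.01,0],-0.5],[[0,-0.01,0],-0.5],[[0,-0.01,0],-0.5],[[0,0,0],0]]'>/dev/null; python3 st.py
python3 -m inch '[[[0,-0.01,0],-0.5],[[0,-0.01,0],-0.5],[[0,-0.01,0],-0.5],[[0,-0.01,0],-0.5],[[0,0,0],0]]'>/dev/null; python3 st.py
python3 -m inch '[[[0,-0.01,0],-0.5],[[0,-0.01,0],-0.5],[[0,-0.01,0],-0.5],[[0,-0.01,0],-0.5],[[0,0,0],0]]'>/dev/null; python3 st.py
python3 -m inch '[[[0,-0.01,0],-0.5],[[0,-0.01,0],-0.5],[[0,-0.01,0],-0.5],[[0,-0.01,0],-0.5],[[0,0,0],0]]'>/dev/null; python3 st.py

```

```text
34.9 yaw 0.1697 [ 0.4781 -0.1784  0.1396] [ 0.4 -1.1  5.8] [ 0.13 -0.15 -0.04]
35.32 yaw 0.2048 [ 0.478  -0.1781  0.1395] [0.  1.6 5.3] [ 0.41 -0.17 -0.04]
35.73 yaw 0.2397 [ 0.4779 -0.1781  0.1395] [-0.3  0.8  5.1] [ 0.39 -0.15 -0.07]
36.15 yaw 0.2747 [ 0.4779 -0.1781  0.1395] [0.7 1.6 5.3] [ 0.28 -0.08 -0.17]
36.57 yaw 0.3096 [ 0.4779 -0.1781  0.1395] [0.6 0.6 5.3] [ 0.22 -0.17 -0.13]
```

```bash

python3 -m inch '[[[0,-0.01,0],-0.5],[[0,-0.01,0],-0.5],[[0,-0.01,0],-0.5],[[0,-0.01,0],-0.5],[[0,0,0],0]]'>/dev/null; python3 st.py
python3 -m inch '[[[0,0.01,0],0.5],[[0,0.01,0],0.5],[[0,0.01,0],0.5],[[0,0.01,0],0.5],[[0,0,0],0]]'>/dev/null; python3 st.py
python3 -m inch '[[[0,0.01,0],0.5],[[0,0.01,0],0.5],[[0,0.01,0],0.5],[[0,0.01,0],0.5],[[0,0,0],0]]'>/dev/null; python3 st.py
python3 -m inch '[[[0,0.01,0],0.5],[[0,0.01,0],0.5],[[0,0.01,0],0.5],[[0,0.01,0],0.5],[[0,0,0],0]]'>/dev/null; python3 st.py
python3 -m inch '[[[0,0.01,0],0.5],[[0,0.01,0],0.5],[[0,0.01,0],0.5],[[0,0.01,0],0.5],[[0,0,0],0]]'>/dev/null; python3 st.py
python3 -m inch '[[[0,0.01,0],0.5],[[0,0.01,0],0.5],[[0,0.01,0],0.5],[[0,0.01,0],0.5],[[0,0,0],0]]'>/dev/null; python3 st.py

```

```text
36.98 yaw 0.3444 [ 0.4779 -0.1781  0.1395] [0.3 1.3 5.4] [ 0.16 -0.1  -0.07]
37.4 yaw 0.3092 [ 0.4778 -0.1782  0.1394] [-1.5 -0.3  5.4] [0.18 0.02 0.08]
37.82 yaw 0.2743 [ 0.4777 -0.1783  0.1394] [-0.9  0.7  4.4] [0.1 0.1 0.1]
38.23 yaw 0.2394 [ 0.4776 -0.1782  0.1394] [ 0.  -0.2  5.4] [0.18 0.17 0.18]
38.65 yaw 0.2045 [ 0.4776 -0.178   0.1394] [-0.4  0.9  6.1] [0.4  0.09 0.13]
39.07 yaw 0.1696 [ 0.4776 -0.1777  0.1393] [0.1 2.7 5.1] [0.63 0.06 0.11]
```

```bash

python3 -m inch '[[[0,0.01,0],0.8],[[0,0.01,0],0.8],[[0,0.01,0],0.8],[[0,0,0],0]]'>/dev/null; python3 st.py
python3 -m inch '[[[0,0.01,0],0.8],[[0,0.01,0],0.8],[[0,0.01,0],0.8],[[0,0,0],0]]'>/dev/null; python3 st.py
python3 -m inch '[[[0,0.01,0],1],[[0,0.01,0],1],[[0,0.01,0],1],[[0,0.01,0],1],[[0,0.01,0],1],[[0,0.01,0],1],[[0,0,0],0]]'>/dev/null; python3 st.py
python3 -m inch '[[[0,0.01,0],1],[[0,0.01,0],1],[[0,0.01,0],1],[[0,0.01,0],1],[[0,0.01,0],1],[[0,0.01,0],1],[[0,0,0],0]]'>/dev/null; python3 st.py

```

```text
39.4 yaw 0.1273 [ 0.4776 -0.1775  0.1392] [0.8 2.4 4.4] [ 0.86 -0.05  0.11]
39.73 yaw 0.0856 [ 0.4778 -0.1778  0.1393] [0.8 1.3 4.4] [ 0.59 -0.15  0.13]
40.32 yaw -0.02 [ 0.4779 -0.1782  0.1394] [ 0.2 -0.4  5.1] [ 0.06 -0.22  0.07]
40.9 yaw -0.1247 [ 0.4779 -0.1784  0.1395] [ 1.3 -1.2  4.4] [-0.14 -0.2   0.07]
```

```bash

python3 -m inch '[[[0,-0.02,0],-1.5],[[0,-0.02,0],-1.5],[[0,-0.02,0],-1.5],[[0,-0.02,0],-1.5],[[0,-0.02,0],-1.5],[[0,-0.02,0],-1.5],[[0,-0.02,0],-1.5],[[0,-0.02,0],-1.5],[[0,-0.02,0],-1.5],[[0,-0.02,0],-1.5],[[0,-0.02,0],-1.5],[[0,-0.02,0],-1.5]]'>/dev/null; python3 st.py
python3 -m inch '[[[0,-0.02,0],-1],[[0,-0.02,0],-1],[[0,-0.02,0],-1],[[0,-0.02,0],-1],[[0,-0.02,0],-1],[[0,-0.02,0],-1],[[0,0,0],0],[[0,0,0],0]]'>/dev/null; python3 st.py
python3 -m inch '[[[0,0,-1],0],[[0,0,-1],0],[[0,0,0],0],[[0,0,0],0],[[0,0,0],0]]'>/dev/null; python3 st.py
python3 -m inch '[[[0,0,0.5],0],[[0,0,0.5],0],[[0,0,0.5],0],[[0,0,0.5],0],[[0,0,0.5],0],[[0,0,0.5],0],[[0,0,0],0],[[0,0,0],0]]'>/dev/null; python3 st.py

```

```text
41.9 yaw 0.191 [ 0.4777 -0.1776  0.1393] [1.  1.7 5.9] [ 0.2  -0.2  -0.14]
42.57 yaw 0.2947 [ 0.4776 -0.1777  0.1393] [0.4 0.1 4.7] [ 0.08 -0.05 -0.06]
42.98 yaw 0.2959 [ 0.4776 -0.1776  0.1413] [ 0.2 -2.6  4.4] [-0.39 -0.11 -0.09]
43.65 yaw 0.2961 [ 0.4776 -0.1776  0.1383] [-0.2 -1.6  5.1] [-0.68  0.14 -0.07]
```

```bash

python3 -m inch '[[[0,0,-0.4],0],[[0,0,-0.4],0],[[0,0,0],0.7],[[0,0,0],0.7],[[0,0,0],0.7],[[0,0,0],0]]'>/dev/null; python3 st.py
python3 -m inch '[[[0,0,0],0.7],[[0,0,0],0.7],[[0,0,0],0.7],[[0,0,0],0]]'>/dev/null; python3 st.py
python3 - <<'E'
from h import *
print(ctrl.get_obs()["orientation"])
im=cams.read_camera("wrist");cv2.imwrite("pics/w10.png",im[:,:,::-1])
cv2.imwrite("pics/w10z.png",cv2.convertScaleAbs(cv2.resize(im[180:280,250:380,::-1],None,fx=6,fy=6,interpolation=3),alpha=2))
E
```

```text
44.15 yaw 0.2591 [ 0.4776 -0.1774  0.1391] [-0.3 -1.7  5.2] [-0.46 -0.01  0.08]
44.48 yaw 0.2225 [ 0.4776 -0.1773  0.1391] [-0.6 -1.3  5.2] [-0.47  0.03  0.11]
[9.93815509e-01 1.11043714e-01 2.88489873e-05 1.64179557e-04]
```

View pics/w10z.png

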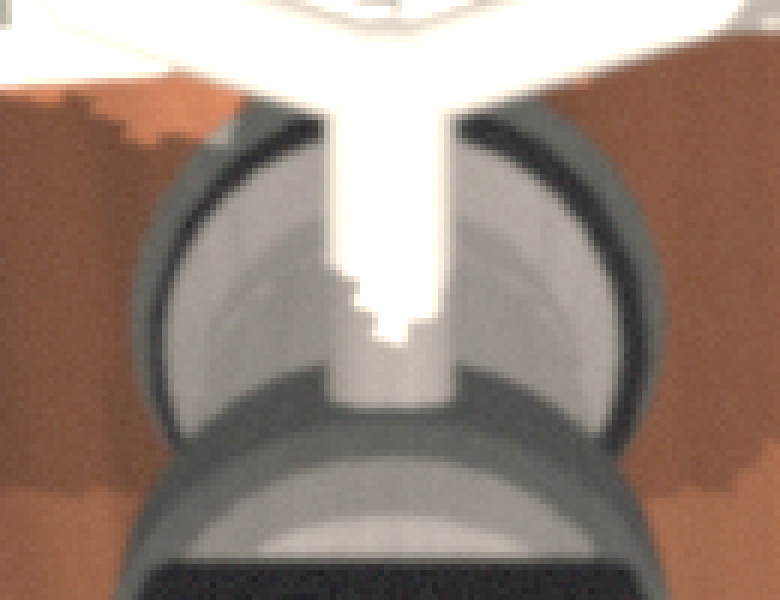

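```bash
python3 - <<'E'
from h import *
s=cv2.imread("pics/side0.png");o=(.511,.2107,.015)
P=[(fr(o,-.44,np.array([[.02,.005,.012],[.02,-.005,.012],[.02,-.005,.028],[.02,.005,.028],[.02,.005,.012]])),(0,0,255))]
a=overlay(s,"side",[],(240,185,310,260),8);b=overlay(s,"side",P,(270,235,300,260),8)
cv2.imwrite("pics/h1.png",cv2.convertScaleAbs(a,alpha=2.2))
print(((proj("side",P[0][0])-[240,185]+.5)*8).round())
w=cv2.imread("pics/w1.png");cv2.imwrite("pics/h2.png",cv2.convertScaleAbs(cv2.resize(w[190:260,280:350],None,fx=9,fy=9,interpolation=cv2.INTER_NEAREST),alpha=2.2))
E
```

```text
[[267. 440.]
 [257. 454.]
 [254. 415.]
 [265. 402.]
 [267. 440.]]
```

View pics/h1.png

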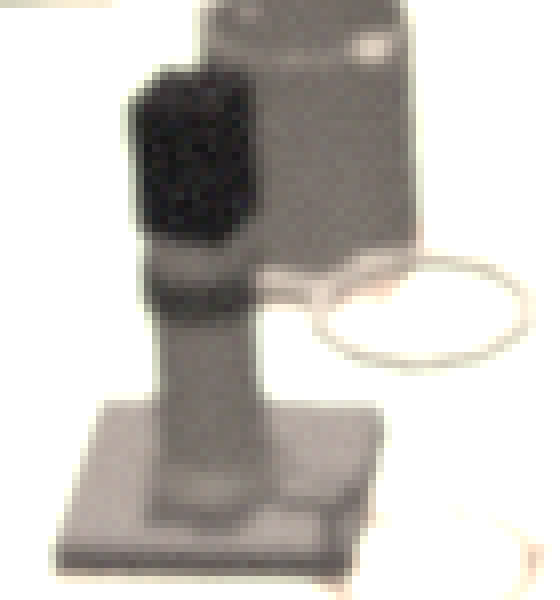

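View pics/h2.png

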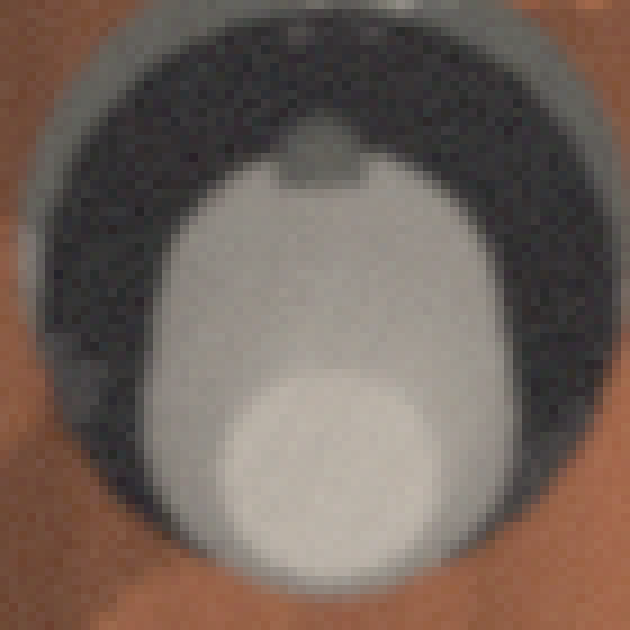

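```bash

python3 -m inch '[[[0,0.4,0],-0.6],[[0,0,0],-0.6],[[0,0,0],-0.6],[[0,0,0],-0.6],[[0,0,0],-0.6],[[0,0,0],-0.6],[[0,0,0],-0.6],[[0,0,0],-0.6],[[0,0,0],-0.6],[[0,0,0],0],[[0,0,0],0],[[0,0,0],0]]'>/dev/null; python3 st.py
python3 -m inch '[[[0,0,-1.5],0],[[0,0,-1.5],0],[[0,0,0],0],[[0,0,0],0]]'>/dev/null; python3 st.py
python3 -m inch '[[[0,0,-1],0],[[0,0,-1],0],[[0,0,0],0],[[0,0,0],0]]'>/dev/null; python3 st.py

```

```text
45.53 yaw 0.3169 [ 0.4775 -0.1773  0.1389] [-0.2 -0.8  5.2] [-0.12  0.08 -0.08]
45.87 yaw 0.317 [ 0.4775 -0.1774  0.1419] [-0.7  0.3  3.8] [ 0.12  0.07 -0.04]
46.2 yaw 0.317 [ 0.4775 -0.1774  0.1437] [-0.1  1.   1.6] [ 0.27  0.03 -0.05]
```

```bash

python3 -m inch '[[[0,0,-1],0],[[0,0,-1],0],[[0,0,0],0],[[0,0,0],0]]'>/dev/null; python3 st.py

```

```text
46.53 yaw 0.3171 [ 0.4773 -0.1774  0.1448] [  3.9  -0.2 -13.5] [-0.15 -0.79 -0.08]
```

```bash

python3 -m inch '[[[0,0,2],0],[[0,0,2],0],[[0,0,1],0],[[0,0,0.5],0],[[0,0,0],0],[[0,0,0],0]]'>/dev/null; python3 st.py
python3 -m inch '[[[0,0,0],-0.5],[[0,0,0],-0.5],[[0,0,0],0.5],[[0,0,0],0.5],[[0,0,0],0.5],[[0,0,0],0.5],[[0,0,0],-0.5],[[0,0,0],-0.5],[[0,0,0],0],[[0,0,0],0]]'>/dev/null; python3 st.py
python3 -m inch '[[[0,0,-1],0],[[0,0,-1],0],[[0,0,-1],0],[[0,0,-1],0],[[0,0,-0.5],0],[[0,0,0],0],[[0,0,0],0]]'>/dev/null; python3 st.py

```

```text
47.03 yaw 0.317 [ 0.4775 -0.1775  0.1409] [-2.3  2.4  5. ] [ 0.85  0.6  -0.02]
47.87 yaw 0.317 [ 0.478  -0.178   0.1407] [-0.5  0.1  5. ] [ 0.    0.19 -0.06]
48.45 yaw 0.317 [ 0.4778 -0.1779  0.1445] [ 3.  -2.5 -5.5] [-0.73 -0.76 -0.09]
```

```bash

python3 -m inch '[[[0,0,1],0],[[0,0,0],0],[[0,0,0],0]]'>/dev/null; python3 st.py
python3 -m inch '[[[0,0,0],0],[[0,0,0],0],[[0,0,0],0],[[0,0,0],0],[[0,0,0],0],[[0,0,0],0],[[0,0,0],0],[[0,0,0],0]]' 1
python3 -m inch '[[[0,0,-5],0],[[0,0,-15],0],[[0,0,-20],0],[[0,0,-20],0],[[0,0,-20],0],[[0,0,-20],0],[[0,0,-20],0],[[0,0,-20],0],[[0,0,-10],0],[[0,0,-5],0],[[0,0,0],0],[[0,0,0],0]]' 1
python3 - <<'E'
from h import *
for c in("wrist","side","top"):
    im=cams.read_camera(c);cv2.imwrite(f"pics/{c}11.png",im[:,:,::-1])
E
```

```text
48.7 yaw 0.317 [ 0.4778 -0.1779  0.1442] [ 2.8 -2.9 -2.3] [-0.77 -0.55 -0.06]
clock: 49.37
tool_pos: [0.4776, -0.1777, 0.144]
orientation: [0.987, 0.158, -0.0, 0.0]
wrist_force: [-0.7, 0.1, 1.0]
opening: 0.0847
clock: 50.37
tool_pos: [0.4774, -0.1775, 0.2986]
orientation: [0.987, 0.158, -0.0, -0.0]
wrist_force: [0.6, -1.0, -0.3]
opening: 0.0923
```

View pics/wrist11.png

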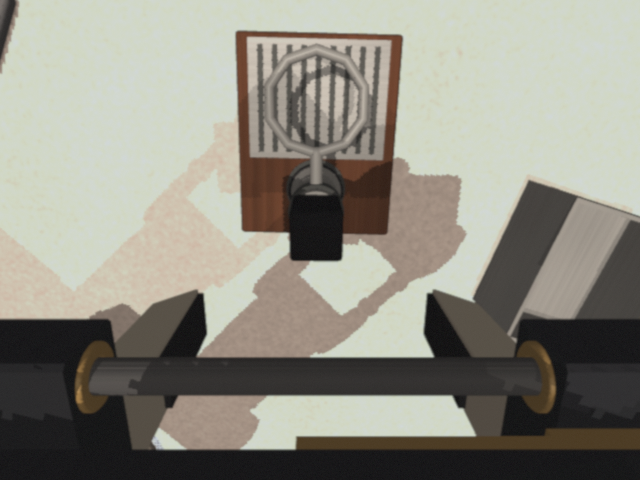

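View pics/side11.png

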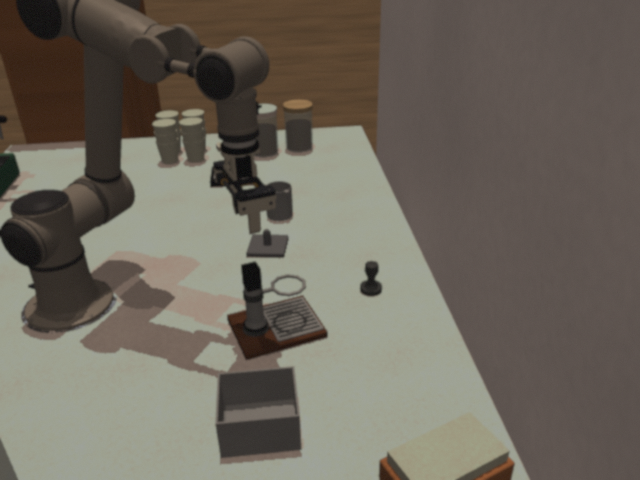

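```bash
python3 - <<'E'
from h import *
s=cv2.imread("pics/side11.png")
out=[]
for zb in (.0345,.040):
    o=(.4758,-.179,zb)
    C=[(fr(o,.317,circ(.042,.08,.085)),(0,255,0)),(fr(o,.317,sq(.018,.155)),(0,0,255)),(fr((.4758,-.179,0),.297,np.array([[-.05,-.08,.018],[.15,-.08,.018],[.15,.08,.018],[-.05,.08,.018],[-.05,-.08,.018]])),(255,0,0))]
    out.append(overlay(s,"side",C,(225,255,325,350),4))
cv2.imwrite("pics/o11.png",cv2.convertScaleAbs(np.hstack(out),alpha=1.6))
im=cams.read_camera("side")[:,:,::-1]
print("drift",np.abs(im[260:340,230:320].astype(int)-s[260:340,230:320]).mean())
R=None
E
```

```text
drift 1.0900925925925926
```

View pics/o11.png

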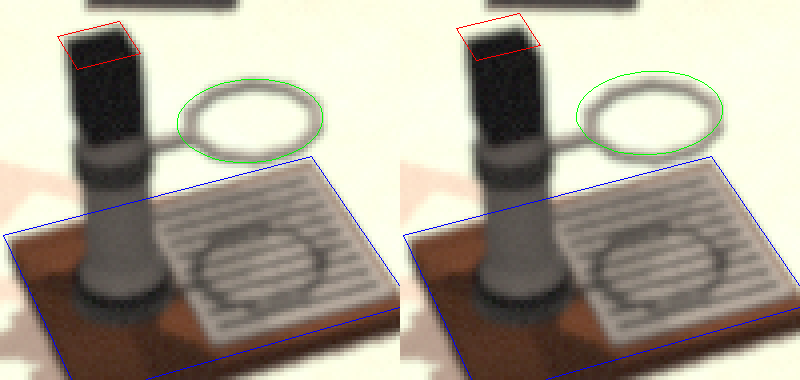

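```bash
python3 -c "
from bench import ticket,ctrl
o=ctrl.get_obs();print(o['clock'],o['wrist_force']);print(ticket.finish_job())"
```

```text
50.5667 [ 0.03206747 -0.31791441  0.38477014]
the job is handed in; nothing more can be done
None
```

The dripper post is on the stand's stub with the ring out over the drip tray. My last checks say the button is through its hole, though I never saw it directly. I handed the job in at about 50.6 s of the 72 s allowed.

**What I did:** I lifted the post off the peg, slid it down over the stub and pressed the collar to a bottom height of about 31 mm. I turned it slowly to and fro, from about -0.12 to 0.76 rad, and settled at 0.317 rad, where the wrist camera had shown the button. I then let go and backed off 155 mm.

**Checks that passed**
- **Lift tests:** before letting go I lifted the post twice. Each time it stopped with its bottom at about 35 mm, where the hole's lower edge should meet the button. The pull readings at the stop were 13.5 N and 5.5 N.
- **Height after release:** the side picture fits a bottom height of about 34.5 mm better than the 40 mm of a free collar. The side camera is a few mm off, so this is only supporting evidence.
- **Forces:** the highest push I read was about 18 N, while finding the collar's hard stop. Forces were read only at the end of each move, so a short peak could have been missed.

**Checks that were unclear or disagreed**
- **Earlier passes:** I turned the post through the same angle several times without it locking. Twice, turning towards smaller angles met a sideways resistance I put at roughly 8 N or more, so the button may have caught and been pushed out again.
- **Turning lock:** after it held against lifting, I only wiggled it about 1 degree either way, so I did not prove that it cannot turn.
- **The hole:** it stayed hidden behind the ring's arm in the wrist picture.
- **Bystanders:** I saw no sign of touching the pitcher, tamper or bin, and they look unmoved in the side view. I did not measure their positions.

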